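# Gauge vacuum-tube cuffs and set out the ones that fit

## Task

Turn the wooden display tray over so that it lies with its rails up; then take the loose vacuum-tube cuffs on the counter one at a time, try each on the steel gauge tube without forcing it, and put it away before trying the next. A cuff that slides fully home against the flange goes into a tray channel, lying lengthways, one to a channel; a cuff that stops at the nose goes into the grey returns crate. Leave the gauge empty and do not knock over the bottles and jars.

Things in the scene. Friction and masses are not known exactly. Their poses are not given: they have to be found in the camera images.
- cuff_a: black plastic vacuum-tube cuff, not there in every run: an open sleeve 70 mm long, 46 mm across flats, eight-sided outside (it does not roll), about 55 g, both ends alike. All look alike outside; the bore through it is 34 or 28 mm and the gauge tells which. Origin at the sleeve's centre, x axis along the bore. Starts lying on the counter.
- cuff_b: black plastic vacuum-tube cuff, not there in every run: an open sleeve 70 mm long, 46 mm across flats, eight-sided outside (it does not roll), about 55 g, both ends alike. All look alike outside; the bore through it is 34 or 28 mm and the gauge tells which. Origin at the sleeve's centre, x axis along the bore. Starts lying on the counter.
- cuff_c: black plastic vacuum-tube cuff, not there in every run: an open sleeve 70 mm long, 46 mm across flats, eight-sided outside (it does not roll), about 55 g, both ends alike. All look alike outside; the bore through it is 34 or 28 mm and the gauge tells which. Origin at the sleeve's centre, x axis along the bore. Starts lying on the counter.
- cuff_d: black plastic vacuum-tube cuff, not there in every run: an open sleeve 70 mm long, 46 mm across flats, eight-sided outside (it does not roll), about 55 g, both ends alike. All look alike outside; the bore through it is 34 or 28 mm and the gauge tells which. Origin at the sleeve's centre, x axis along the bore. Starts lying on the counter.
- cuff_e: black plastic vacuum-tube cuff, not there in every run: an open sleeve 70 mm long, 46 mm across flats, eight-sided outside (it does not roll), about 55 g, both ends alike. All look alike outside; the bore through it is 34 or 28 mm and the gauge tells which. Origin at the sleeve's centre, x axis along the bore. Starts lying on the counter.
- cuff_f: black plastic vacuum-tube cuff, not there in every run: an open sleeve 70 mm long, 46 mm across flats, eight-sided outside (it does not roll), about 55 g, both ends alike. All look alike outside; the bore through it is 34 or 28 mm and the gauge tells which. Origin at the sleeve's centre, x axis along the bore. Starts lying on the counter.
- gauge: fixed steel gauge: foot plate 130 x 80 x 12 mm and an upright 50 mm wide, 137 mm high, carrying a level tube stub 31 mm across and 90 mm long, axis 105 mm above the counter. The stub points along the gauge's -x axis, about towards the robot; its last 14 mm taper to 22 mm at the nose; at its root is a flange 52 mm across. Origin on the counter under the stub.
- gauge_home (a point): point on the stub's axis, 35 mm before the flange: a cuff's centre is here when the cuff is fully home. A 34 mm cuff slides on to the flange, leaving 20 mm of stub showing; a 28 mm cuff stops about 9 mm onto the tapered nose.
- gauge_tip (a point): centre of the stub's nose, 55 mm from gauge_home along the gauge's -x axis
- tray: loose plywood display tray, 0.3 kg: panel 90 mm (x) by 244 mm (y), 12 mm thick, one face plain, the other with four rails along x, 16 mm wide, 10 mm high. Origin at the panel's centre, mid-thickness; z axis out of the railed face: it points down at the start, when the tray lies on its rails, origin 16 mm above the counter. Rails up, the origin is at 6 mm.
- tray_handle (a point): grip point of the tray's paddle handle, at x = -67 mm in the tray's frame: the handle is 30 mm wide (y), 12 mm thick and sticks out 50 mm from the middle of the -x edge, at the start roughly towards the robot. A light grip (about 4 N) lets it swivel between the pads, 40 N holds it firm.
- tray_channel0 (a point): centre of the floor of one of the tray's three channels, at y = -76 mm in the tray's frame; 60 mm wide between rails, along the tray's x axis. A cuff lying in it has its centre 23 mm above this point.
- tray_channel1 (a point): centre of the floor of one of the tray's three channels, at y = 0 mm in the tray's frame; 60 mm wide between rails, along the tray's x axis. A cuff lying in it has its centre 23 mm above this point.
- tray_channel2 (a point): centre of the floor of one of the tray's three channels, at y = 76 mm in the tray's frame; 60 mm wide between rails, along the tray's x axis. A cuff lying in it has its centre 23 mm above this point.
- crate: fixed open grey plastic returns crate, outside 180 mm (x) by 200 mm (y) by 50 mm high, walls and floor 5 mm. Origin at the centre of its underside.
- bottle_tall: white bottle with red cap, 68 mm across, 210 mm tall. Origin at the centre of its underside, z axis up. A bystander: leave it standing.
- bottle_low: blue bottle with white cap, 72 mm across, 160 mm tall. Origin at the centre of its underside, z axis up. A bystander: leave it standing.
- jar_big: cream-coloured jar with a green lid, 80 mm across, 75 mm tall. Origin at the centre of its underside, z axis up. A bystander: leave it standing.
- jar_small: white jar with a blue lid, 68 mm across, 60 mm tall. Origin at the centre of its underside, z axis up. A bystander: leave it standing.
Things that resemble listed ones, but are neither listed nor needed, are in the scene too. Leave any yellow look-alike of the cuff_a alone.

How it is judged:
By the outcome, as a careful person would: the job done as asked, in the order asked, and still so for the second after the job is handed in, with the robot touching nothing.
Of cuff_a, cuff_c, cuff_f only 1 to 2 are there at a start; the rules pass over those that are not, and their reading is None.
At some moment in a run one of cuff_a, cuff_b, cuff_c, cuff_d, cuff_e, cuff_f may be knocked a few centimetres aside while the robot is not near it.
Once in a run the grip may slacken for a moment while it holds something.
It also fails if it takes over 210 s, if anything falls off the work surface, if the arm or the gripper's body presses on something with over 40 N, if the wrist force passes 120 N, or if a joint passes its speed limit or range.

## Robot

A 6-joint arm with a two-finger parallel gripper is mounted at the origin on the work surface. World frame = base frame: x ahead of the robot, y to its left, z up, the work surface at z = 0. Lengths are in m, angles in rad, forces in N, time in s.
With the tool pointing down it reaches from about 0.325 to 0.9 m from the base axis. Payload 6.1 kg.
Tool frame: the origin (TCP) lies on the front face of the gripper's body, between the roots of the fingers; the fingertips stand 73 mm ahead of it and the grasp point (between the pads) lies 54 mm ahead of it; z points along the fingers, y is the line along which they close (so a half turn about z gives the same grasp; the last joint's range is limited). The gripper opens to 85 mm and grips with 20 to 120 N. Pads are 22 mm wide; open, the fingers measure 114 mm over their backs; the gripper's body (76 mm by 85 mm) begins 54 mm behind the grasp point. The pads swing forward as they close: fully open they stand 13 mm farther back than shut.
Start: joints at [1.083, 0.22, 1.526, -0, 1.395, -0.126], TCP at [0.221, 0.585, 0.304] pointing down, gripper open.
Joint ranges: [-2.98, 2.98], [-0.91, 2.08], [0.09, 2.57], [-1.24, 4.39], [0.2, 2.65], [-2.68, 2.68]. Speed limits (rad/s): [2.57, 2.57, 3.01, 3.14, 3.14, 3.14].

## Interface

Orientations are given as [roll, pitch, yaw] about the fixed x, y, z axes, in that order (R = Rz(yaw) Ry(pitch) Rx(roll)).
In Python, from rig import manip gives the robot as it stands.
- The arm moves only by the tool apply_moves, never from a script. Its argument "deltas" is text: rows parted by semicolons, each of 4 numbers parted by spaces: the shift along the world's x, y, z in units of 25 mm (1.0 is 25 mm), then the turn about the world's z in units of 6 degrees (1.0 is 6 degrees). In form: tx ty tz twist; .... A call has 1 to 20 rows; each row shifts and turns the commanded pose from where the row before left it; what a row does not reach is not made up. A row lasts 1/12 s, in which the tool goes at most 41.7 mm and 7.16 degrees, less where a joint would pass 70% of its speed; a pose out of reach is approached as far as the arm can. A call is refused whole if a number of a shift passes 1 or a number of a turn 1, either way. A call with a gripper value outside its range is refused whole. "claw" is the opening, from -1 (shut) to 1 (fully open), set as the call begins (left out, the last holds). The fingers move at their own pace and stop on an object; the grip force is fixed at half the most. Time passes only in rows, so rows that do not move let the fingers close. It gives the time, the measured TCP pose, the force, the opening and the grip force at its end, in the units of the state.
- manip.sense(): the state, without advancing time (a new reading comes with each control period).
- manip.grab_frame(name): name is "scene" or "top" or "wrist"; returns (picture, depth): 480x640x3 uint8, blue, green, red; 480x640 float32, m along the optical axis (not along the pixel's ray), 0 where there is no reading.
- manip.camera_params(name): a dict with "fx", "fy", "cx", "cy" (pixels), "dist_coeffs" ([k1, k2, p1, p2, k3] as OpenCV has them; the pictures are not rectified), "R" (3x3) and "t" (3): a world point X has camera coordinates R X + t. Camera axes: x right, y down, z forward; pixel columns grow to the right and rows downward; lengths in m; the calibration is good to about 2 mm. A picture is of the moment at which its call begins: read the wrist's pose just before it. camera_params takes no time and is no camera call; for the wrist camera it gives the pose at the moment of the call.
- manip.close_job(): hands the job in; it is judged then, once.
The state is a dict: "time_s": time; "joint_positions": joint angles; "qvel": joint speeds; "effort": joint torques, N m; "position": TCP position; "orientation": TCP orientation; "wrist_force": force on the tool from outside, world axes, zero at the start; "moment": the same for the moment, N m; "finger_gap": opening from 0.0 (shut) to 1.0 (fully open); "grasp_force": force on a finger pad.
Only numpy, scipy, OpenCV 4.12 (cv2) and the standard library are available. Lean on these libraries where they do the work, as an engineer would, in place of code of your own. Each camera call takes 0.05 s, during which the arm holds its last target. There are 200 camera calls.

## Working session

There is one attempt and no reset: what is moved stays moved. The work goes in short steps, Python scripts to look and compute and a tool call to move; the robot and the scene stay as the last step left them, time stands still between calls to the robot, and variables do not carry over. Pictures are saved under pics/ and viewed, at most 14 in all, crops included, and the job is handed in when it is done.

Besides the shell and the picture viewer there is one more tool, called after "Emit:" by a JSON object that holds its "op" and its "data". apply_moves: Moves the arm, as the interface text tells. Its arguments: {"type":"object","properties":{"deltas":{"type":"string"},"claw":{"type":"number"}},"required":["deltas"]}

```bash
mkdir -p pics; ls; python3 - <<'E'
from rig import manip
import cv2,numpy as np
print(manip.sense())
for n in("top","scene","wrist"):
    p=manip.camera_params(n);print(n,{k:np.round(v,3).tolist() for k,v in p.items()})
    im,d=manip.grab_frame(n);cv2.imwrite(f"pics/{n}0.png",im);np.save(f"{n}0.npy",d)
E
```

```text
pics
{'time_s': 0.0, 'joint_positions': array([ 1.08289451e+00,  2.21228283e-01,  1.52763284e+00,  4.14002767e-06,
        1.39470383e+00, -1.26090633e-01]), 'qvel': array([-0.00061635,  0.00069261, -0.0004402 , -0.00038326, -0.00063356,
        0.001319  ]), 'effort': array([-1.54073055e-03, -4.96898532e+01, -3.89395094e+01, -3.53258365e-04,
        1.11202133e-02,  8.42337698e-06]), 'position': array([0.2210035 , 0.58411468, 0.30278627]), 'orientation': array([-3.13963652e+00, -2.52072828e-04,  2.77978050e+00]), 'wrist_force': array([-0.02681765,  0.50543073, -1.19282773]), 'moment': array([-0.00939545,  0.02373833, -0.02450643]), 'grasp_force': 0.0, 'finger_gap': 0.9968925489533922}
top {'fx': 472.283, 'fy': 472.283, 'cx': 306.393, 'cy': 239.195, 'dist_coeffs': [-0.046, 0.0, 0.0, 0.0, 0.0], 'R': [[-0.018, -0.999, 0.027], [-0.991, 0.014, -0.13], [0.129, -0.029, -0.991]], 't': [-0.029, 0.54, 1.13]}
scene {'fx': 478.372, 'fy': 478.372, 'cx': 317.608, 'cy': 237.388, 'dist_coeffs': [-0.093, 0.0, 0.0, 0.0, 0.0], 'R': [[-0.604, 0.797, -0.0], [0.601, 0.455, -0.657], [-0.523, -0.397, -0.754]], 't': [0.32, -0.231, 1.544]}
wrist {'fx': 413.175, 'fy': 413.175, 'cx': 317.51, 'cy': 238.155, 'dist_coeffs': [-0.025, 0.0, 0.0, 0.0, 0.0], 'R': [[0.354, 0.935, -0.002], [0.888, -0.336, 0.315], [0.294, -0.114, -0.949]], 't': [-0.625, -0.041, 0.382]}
```

View pics/top0.png

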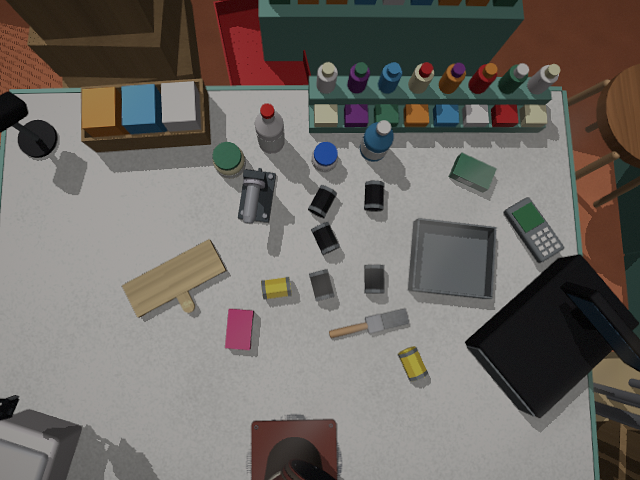

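View pics/scene0.png

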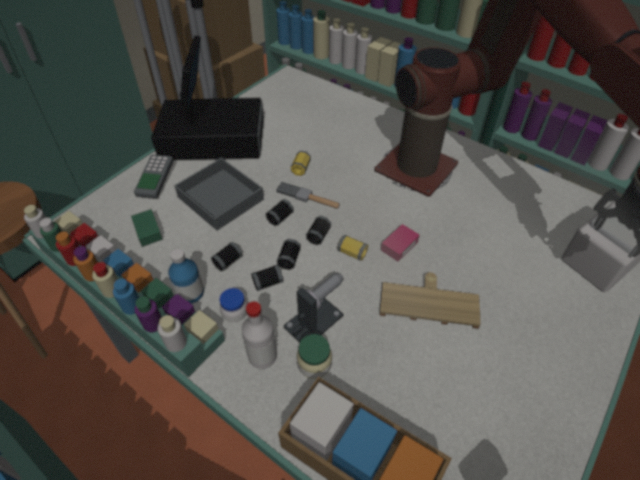

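```bash
cat > h.py <<'E'
from rig import manip
import cv2,numpy as np
def cloud(name):
    p=manip.camera_params(name); im,d=manip.grab_frame(name)
    K=np.array([[p['fx'],0,p['cx']],[0,p['fy'],p['cy']],[0,0,1.]])
    v,u=np.mgrid[0:480,0:640]
    n=cv2.undistortPoints(np.stack([u.ravel(),v.ravel()],1).astype(np.float64)[:,None],K,np.array(p['dist_coeffs']))[:,0]
    ray=np.c_[n,np.ones(len(n))]
    R=np.array(p['R']);t=np.array(p['t'])
    W=((ray*d.reshape(-1,1)-t)@R).reshape(480,640,3); W[d==0]=np.nan
    C=-R.T@t; D=(ray@R).reshape(480,640,3)
    return im,W,C,D
def plane(C,D,z): # world xy of every pixel's ray at height z
    s=(z-C[2])/D[...,2]; return C+s[...,None]*D
def blobs(mask,amin=80):
    n,l,s,c=cv2.connectedComponentsWithStats(mask.astype(np.uint8))
    return [l==i for i in range(1,n) if s[i,4]>=amin]
def rect(P): # world points Nx2 -> centre, long, short, angle of the long axis (deg)
    (c,(w,h),a)=cv2.minAreaRect((P*1000).astype(np.float32))
    if w<h: w,h,a=h,w,a+90
    return np.round([c[0],c[1],w,h,(a+90)%180-90],1)
def cuffs(cam="top"):
    im,W,C,D=cloud(cam); g=im.max(2).astype(int); h=W[...,2]
    sat=g-im.min(2)
    m=(g<75)&(sat<25)&(h>.030)&(h<.056)&(W[...,0]>.3)&(W[...,0]<.9)&(abs(W[...,1])<.4)
    out=[]
    for b in blobs(m,60):
        r=rect(W[b&(h>.036)][:,:2]); v,u=np.nonzero(b)
        out.append((r,b.sum(),round(u.mean()),round(v.mean()),np.round(np.median(h[b])*1000,1)))
    return out,(im,W,C,D)
E
python3 - <<'E'
from h import *
o,(im,W,C,D)=cuffs()
for x in o: print(x)
h=W[...,2];x=W[...,0];y=W[...,1]
b=im.astype(int)
print('table h',np.nanmedian(h[350:400,100:200]),np.nanstd(h[350:400,100:200]))
# tray
wood=(b[...,2]-b[...,0]>25)&(h>.012)&(h<.032)&(x>.3)&(x<.75)&(y>.05)&(y<.5)
for q in blobs(wood,300):
    k=cv2.erode(q.astype(np.uint8),np.ones((13,13)));k=cv2.dilate(k,np.ones((13,13)))>0
    pl=plane(C,D,.022)
    print('tray',rect(pl[q&k][:,:2]),'handle',rect(pl[q&~cv2.dilate(k.astype(np.uint8),np.ones((3,3))).astype(bool)][:,:2]),np.nanmedian(h[q]))
# stub
roi=np.zeros(h.shape,bool);roi[160:225,230:275]=1
s=roi&(h>.085)&(h<.125)
print('stub',rect(W[s][:,:2]),s.sum(),np.nanmax(h[s]))
for i in range(160,226,4):
    r=s[i]
    if r.sum(): print(i,np.nonzero(r)[0][[0,-1]],np.round(W[i][r][:,:3].mean(0),3),np.round(np.nanmax(W[i][r][:,2]),3),np.round(y[i][r][[0,-1]],3))
up=roi&(h>.126);print('up',rect(W[up][:,:2]),np.nanmedian(h[up]))
cr=np.zeros(h.shape,bool);cr[210:310,400:505]=1;cr&=(h>.043)&(h<.06);print('crate',rect(W[cr][:,:2]))
E
```

```text
(array([804.2, 282.5, 218.4,  86.6, -59.3]), np.int64(300), 176, 137, np.float64(41.7))
(array([ 862.5, -196. ,  290.4,   55.1,  -89.5]), np.int64(292), 363, 105, np.float64(48.1))
(array([ 829.2, -306.3,   95.3,    7.9,  -90. ]), np.int64(70), 407, 127, np.float64(36.0))
(array([ 825.9, -131.5,  134. ,    4.2,  -89.6]), np.int64(150), 341, 127, np.float64(38.5))
(array([ 648.9, -210.5,   70.3,   42. ,   -4.7]), np.int64(410), 375, 195, np.float64(41.8))
(array([635.5, -80.9,  70.3,  41.6, -28.8]), np.int64(421), 323, 201, np.float64(41.6))
(array([542.3, -85.5,  69.2,  43.4,  24.5]), np.int64(415), 325, 237, np.float64(41.3))
(array([ 437. , -204.9,   59.2,   41.6,   -6.2]), np.int64(381), 374, 279, np.float64(41.9))
(array([426. , -73. ,  52.1,  41.8,  13.9]), np.int64(381), 321, 285, np.float64(42.3))
table h -0.0009646593658661134 0.002291253966461281
tray [453.7 283.4 224.7  89.6 -62.5] handle [428.9 279.1 242.  138.1 -62.4] 0.020793772244362588
stub [6.244e+02 8.410e+01 1.110e+02 5.280e+01 2.000e-01] 605 0.12482222461359738
176 [265 265] [0.678 0.058 0.119] 0.119 [0.058 0.058]
180 [243 265] [0.669 0.086 0.116] 0.125 [0.111 0.059]
184 [243 264] [0.66  0.086 0.115] 0.125 [0.11  0.061]
188 [247 262] [0.652 0.083 0.111] 0.12 [0.1   0.067]
192 [246 259] [0.641 0.087 0.114] 0.121 [0.103 0.073]
196 [246 258] [0.632 0.089 0.115] 0.12 [0.103 0.075]
200 [245 257] [0.622 0.091 0.117] 0.123 [0.105 0.078]
204 [244 257] [0.612 0.092 0.116] 0.122 [0.108 0.078]
208 [244 256] [0.603 0.093 0.117] 0.123 [0.107 0.08 ]
212 [243 256] [0.594 0.094 0.116] 0.122 [0.11 0.08]
216 [243 255] [0.584 0.095 0.117] 0.122 [0.11  0.082]
220 [243 254] [0.576 0.097 0.113] 0.117 [0.11  0.085]
up [673.3  83.7  48.8  29.5  86.9] 0.13418452330376535
crate [ 485.6 -401.9  199.4  180.6   82.8]
```

```bash
python3 - <<'E'
import cv2
im=cv2.imread('pics/top0.png');cv2.imwrite('pics/crop1.png',cv2.resize(im[130:330,110:400],None,fx=2.7,fy=2.7,interpolation=cv2.INTER_CUBIC))
E
```

```text
(no output)
```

View pics/crop1.png

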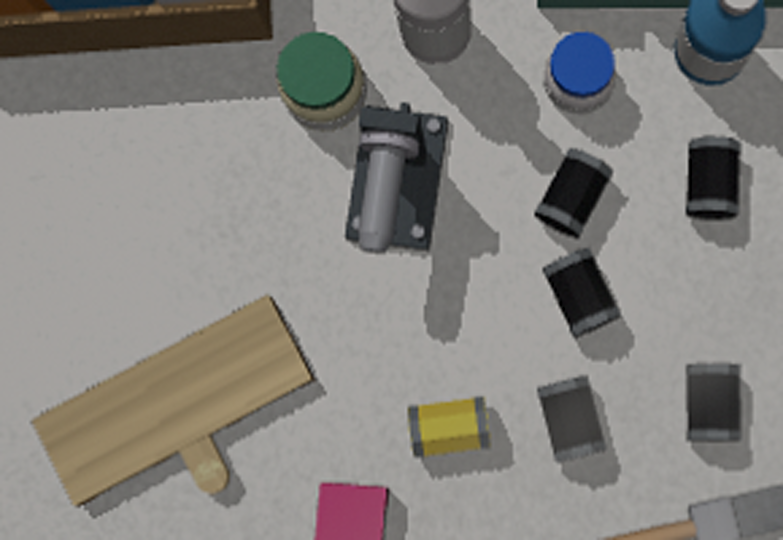

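Emit:
{"op": "apply_moves", "data": {"deltas": "0.49 -0.93 -0.3 0.57;0.49 -0.93 -0.3 0.57;0.49 -0.93 -0.3 0.57;0.49 -0.93 -0.3 0.57;0.49 -0.93 -0.3 0.57;0.49 -0.93 -0.3 0.57;0.49 -0.93 -0.3 0.57;0.49 -0.93 -0.3 0.57;0.49 -0.93 -0.3 0.57;0.49 -0.93 -0.3 0.57;0.49 -0.93 -0.3 0.57;0.49 -0.93 -0.3 0.57;0.49 -0.93 -0.3 0.57;0.49 -0.93 -0.3 0.62;0 0 0 0;0 0 0 0", "claw": 0.3}}

```text
time_s: 1.53
position: [0.3929, 0.258, 0.1984]
orientation: [3.141, -0.001, -2.666]
wrist_force: [0.3, 0.2, -0.3]
finger_gap: 0.651
grasp_force: 0.0
```

```bash
python3 - <<'E'
from h import *
s=manip.sense();print(s['position'],np.degrees(s['orientation']),s['finger_gap'])
im,W,C,D=cloud("wrist");cv2.imwrite("pics/w1.png",im)
b=im.astype(int);h=W[...,2];np.save('w1.npy',W)
q=(b[...,2]-b[...,0]>25)&(h>.012)&(h<.032)
q=max(blobs(q,200),key=lambda m:m.sum())
k=cv2.morphologyEx(q.astype(np.uint8),cv2.MORPH_OPEN,np.ones((61,61)))>0
pl=plane(C,D,.022)
r=q&~cv2.dilate(k.astype(np.uint8),np.ones((9,9))).astype(bool)
for m in blobs(r,150): print(rect(pl[m][:,:2]),m.sum(),np.nanmedian(h[m]))
print('panel',rect(pl[k][:,:2]),np.nanmedian(h[k]))
E
```

```text
[0.39286092 0.25802188 0.19843801] [ 1.79983779e+02 -6.46452197e-02 -1.52758939e+02] 0.6506044420633148
[429.6 280.4 242.7 140.3 -62.3] 36511 0.022649864208836707
panel [0. 0. 0. 0. 0.] nan
  return np.nanmean(a, axis, out=out, keepdims=keepdims)
```

View pics/w1.png

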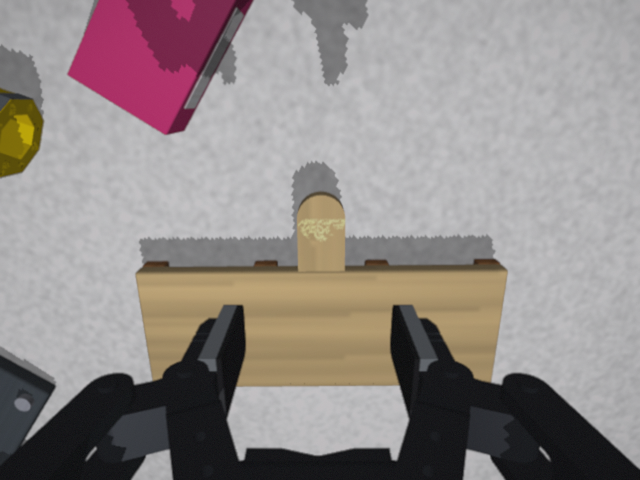

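Emit:
{"op": "apply_moves", "data": {"deltas": "0 0.11 -0.5 0;0 0 -0.9 0;0 0 -0.9 0;0 0 -0.9 0;0 0 -0.8 0;0 0 -0.5 0;0 0 -0.3 0;0 0 0 0;0 0 0 0"}}

```text
time_s: 2.33
position: [0.3927, 0.2625, 0.0792]
orientation: [3.141, 0.0, -2.662]
wrist_force: [0.5, 0.0, 0.1]
finger_gap: 0.648
grasp_force: 0.0
```

Emit:
{"op": "apply_moves", "data": {"deltas": "0 0 0 0;0 0 0 0;0 0 0 0;0 0 0 0;0 0 0 0;0 0 0 0", "claw": -0.32}}

```text
time_s: 2.83
position: [0.3936, 0.2622, 0.0802]
orientation: [3.141, 0.002, -2.663]
wrist_force: [-1.7, 0.2, 6.8]
finger_gap: 0.341
grasp_force: 21.2
```

Emit:
{"op": "apply_moves", "data": {"deltas": "0 0 0 0;0 0 0 0", "claw": -0.305}}

```text
time_s: 3.0
position: [0.3936, 0.2623, 0.0802]
orientation: [3.141, 0.002, -2.663]
wrist_force: [-1.2, -0.0, 6.6]
finger_gap: 0.346
grasp_force: 11.5
```

Emit:
{"op": "apply_moves", "data": {"deltas": "0 0 0 0;0 0 0 0", "claw": -0.3}}

```text
time_s: 3.17
position: [0.3936, 0.2623, 0.0801]
orientation: [3.141, 0.002, -2.663]
wrist_force: [-0.9, 0.6, 6.2]
finger_gap: 0.348
grasp_force: 4.4
```

Emit:
{"op": "apply_moves", "data": {"deltas": "0.08 0.04 0.38 0;0.08 0.04 0.38 0;0.14 0.07 0.36 0;0.14 0.07 0.36 0;0.19 0.1 0.33 0;0.19 0.1 0.33 0;0.24 0.12 0.29 0;0.24 0.12 0.29 0;0 0 0 0;0 0 0 0"}}

```text
time_s: 4.0
position: [0.426, 0.2786, 0.1475]
orientation: [-3.141, 0.001, -2.662]
wrist_force: [-1.4, -0.0, 0.1]
finger_gap: 0.35
grasp_force: 3.4
```

```bash
python3 - <<'E'
from h import *
im,d=manip.grab_frame("scene");cv2.imwrite("pics/s2.png",im[180:400,250:600])
E
```

```text
(no output)
```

View pics/s2.png

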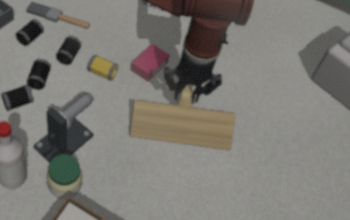

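Emit:
{"op": "apply_moves", "data": {"deltas": "0.28 0.15 0.24 0;0.28 0.15 0.24 0;0.31 0.16 0.18 0;0.31 0.16 0.18 0;0.33 0.18 0.12 0;0.33 0.18 0.12 0;0.35 0.18 0.05 0;0.35 0.18 0.05 0;0 0 0 0;0 0 0 0"}}

```text
time_s: 4.88
position: [0.4899, 0.3122, 0.1772]
orientation: [-3.141, 0.002, -2.663]
wrist_force: [1.3, -1.6, 2.6]
finger_gap: 0.348
grasp_force: 3.8
```

```bash
python3 - <<'E'
from h import *
im,W,C,D=cloud("scene");b=im.astype(int)
cv2.imwrite("pics/s3.png",cv2.resize(im[180:400,300:560],None,fx=2,fy=2))
q=(b[...,2]-b[...,0]>25)&(W[...,0]>.35)&(W[...,0]<.75)&(W[...,1]>.12)&(W[...,1]<.5)&(W[...,2]>.01)&(W[...,2]<.16)
P=W[max(blobs(q,100),key=lambda m:m.sum())]
c=P.mean(0);u,s,v=np.linalg.svd(P-c,full_matrices=False);print(c,'normal',v[2],P.min(0),P.max(0))
E
```

```text
[0.49912258 0.31670746 0.05966744] normal [-0.86220054 -0.44684934 -0.23861245] [0.42408647 0.20043306 0.01002667] [0.56760169 0.42721276 0.14131009]
```

View pics/s3.png

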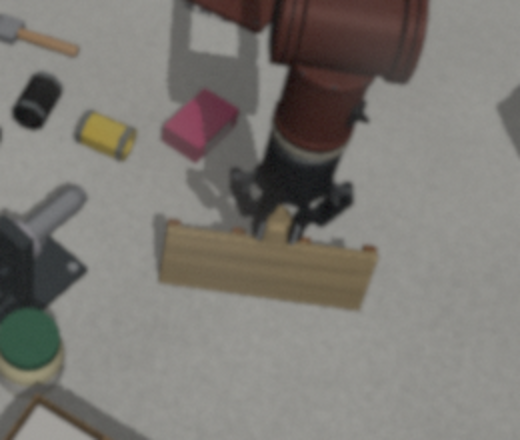

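Emit:
{"op": "apply_moves", "data": {"deltas": "0.35 0.18 0.03 0;0.35 0.18 0.03 0;0.35 0.18 -0.02 0;0.35 0.18 -0.02 0;0.34 0.18 -0.09 0;0.34 0.18 -0.09 0;0.32 0.17 -0.15 0;0.32 0.17 -0.15 0;0.29 0.15 -0.21 0;0.29 0.15 -0.21 0;0 0 0 0"}}

```text
time_s: 5.85
position: [0.5727, 0.3554, 0.1537]
orientation: [3.141, 0.002, -2.663]
wrist_force: [2.9, 1.0, 4.3]
finger_gap: 0.352
grasp_force: 4.5
```

```bash
cat > tr.py <<'E'
from h import *
im,W,C,D=cloud("scene");b=im.astype(int)
q=(b[...,2]-b[...,0]>25)&(W[...,0]>.35)&(W[...,0]<.75)&(W[...,1]>.12)&(W[...,1]<.55)&(W[...,2]>.01)&(W[...,2]<.16)
P=W[max(blobs(q,100),key=lambda m:m.sum())]
c=P.mean(0);u,s,v=np.linalg.svd(P-c,full_matrices=False);print(c,'normal',v[2],s,P.min(0),P.max(0))
E
python3 tr.py
```

```text
[0.59147174 0.26736406 0.07632312] normal [-0.67537416 -0.26535972  0.6880799 ] [0.38424402 0.12823982 0.06989224] [0.5679376  0.22331296 0.04175485] [0.61126329 0.31743717 0.1300942 ]
```

Emit:
{"op": "apply_moves", "data": {"deltas": "0.26 0.14 -0.27 0;0.26 0.14 -0.27 0;0.21 0.11 -0.31 0;0.21 0.11 -0.31 0;0.16 0.08 -0.35 0;0.16 0.08 -0.35 0;0.06 0.03 -0.22 0;0.06 0.03 -0.22 0;0 0 0 0;0 0 0 0"}}

```text
time_s: 6.73
position: [0.6045, 0.3723, 0.0954]
orientation: [3.141, -0.004, -2.662]
wrist_force: [-0.5, -0.4, -1.7]
finger_gap: 0.354
grasp_force: 4.4
```

```bash
python3 - <<'E'
from h import *
im,d=manip.grab_frame("scene")
cv2.imwrite("pics/s4.png",cv2.resize(im[180:400,300:560],None,fx=2,fy=2))
E
```

```text
(no output)
```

View pics/s4.png

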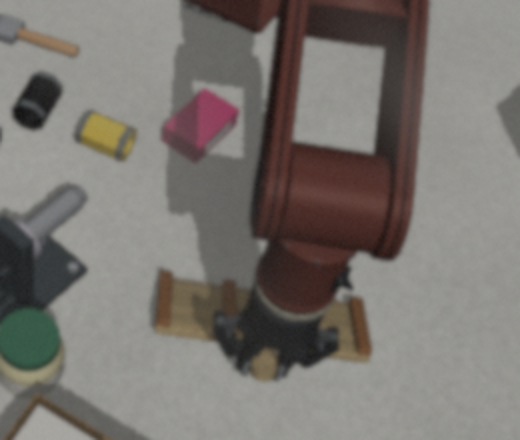

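Emit:
{"op": "apply_moves", "data": {"deltas": "0.02 0.01 -0.2 0;0.02 0.01 -0.2 0;0 0 0 0"}}

```text
time_s: 7.03
position: [0.6066, 0.3732, 0.0862]
orientation: [-3.142, -0.0, -2.662]
wrist_force: [1.7, -0.3, -0.5]
finger_gap: 0.355
grasp_force: 4.5
```

Emit:
{"op": "apply_moves", "data": {"deltas": "0 0 0 0;0 0 0 0;0 0 0 0;0 0 0.2 0;0 0 0.5 0;0 0 0.9 0;0 0 1 0;-0.8 -0.3 0.8 0;-0.8 -0.4 0.8 0;-0.9 -0.4 0.5 0;-1 -1 0 0;-1 -1 0 0;-1 -1 0 -1;-1 -1 0 -1;-1 -1 0 -1;-1 -1 0 -1;0 -1 0 -1", "claw": 0}}

```text
time_s: 8.45
position: [0.3903, 0.1701, 0.2044]
orientation: [-3.141, -0.002, 3.094]
wrist_force: [1.3, -0.5, -0.7]
finger_gap: 0.507
grasp_force: 0.0
```

```bash
cat >> h.py <<'E'
def tray(show=0):
    im,W,C,D=cloud("top");b=im.astype(int);h=W[...,2]
    pl=plane(C,D,.012);x,y=pl[...,0],pl[...,1]
    q=(b[...,2]-b[...,0]>25)&(x>.35)&(x<.75)&(y>.13)&(y<.55)&(h<.07)
    m=max(blobs(q,300),key=lambda m:m.sum())
    print('outline',rect(pl[m][:,:2]),np.nanmedian(h[m]),m.sum())
    k=cv2.morphologyEx(m.astype(np.uint8),cv2.MORPH_OPEN,np.ones((21,21)))>0
    print('panel',rect(pl[k][:,:2]))
    return im
E
python3 - <<'E'
from h import *
s=manip.sense();print(s['position'],np.degrees(s['orientation']))
im=tray();cv2.imwrite("pics/t5.png",im)
for c in cuffs()[0]:
    if c[0][0]<700 : print(c)
E
```

```text
[0.39027025 0.17008426 0.20444451] [-1.79993121e+02 -1.16811584e-01  1.77253511e+02]
outline [564.9 353.6 245.7 139.6 -62.9] 0.011765502714966592 3684
panel [571.6 286.5 105.9  89.6 -89.3]
(array([ 648.8, -210.7,   70.5,   42.9,   -4. ]), np.int64(384), 375, 194, np.float64(41.7))
(array([636.2, -80. ,  70.5,  41.7, -29.5]), np.int64(406), 323, 201, np.float64(41.6))
(array([543. , -84.3,  53.4,  41.1,  23.9]), np.int64(383), 325, 237, np.float64(41.6))
(array([ 439.4, -203.5,   51.4,   37.2,   -2.1]), np.int64(358), 375, 279, np.float64(42.5))
(array([427.2, -72.1,  49.8,  41.5,  12.9]), np.int64(349), 321, 284, np.float64(42.0))
```

View pics/t5.png

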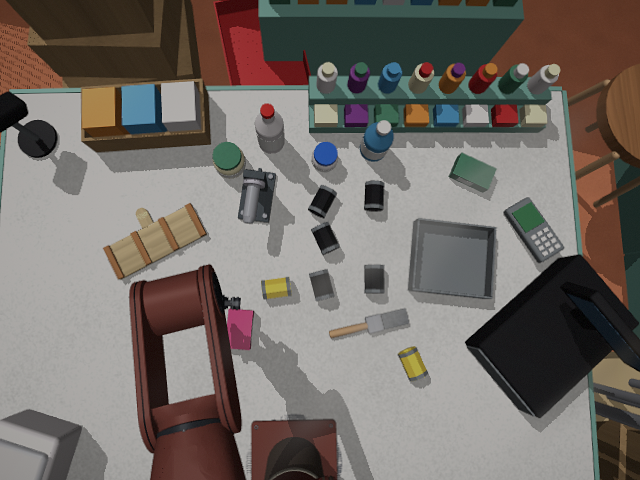

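```bash
python3 - <<'E'
from h import *
p=manip.camera_params("wrist");R=np.array(p['R']);C=-R.T@p['t'];s=manip.sense()
print(C-s['position'],R[2]) 
E
```

```text
[-0.08056643  0.0051741   0.07056217] [ 0.3166648  -0.01676117 -0.94838941]
```

Emit:
{"op": "apply_moves", "data": {"deltas": "0.2 0 1 0;0.6 -0.2 1 0;0.9 -0.3 1 -0.1;1 -0.3 0.84 -0.1;1 -0.3 0 -0.1;1 -0.3 0 -0.1;1 -0.3 0 -0.1;1 -0.3 0 -0.1;1 -0.3 0 -0.1;1 -0.3 0 -0.1;1 -0.3 0 -0.07;0.9 -0.3 0 0;0.2 0 0 0;0 0 0 0;0 0 0 0"}}

```text
time_s: 9.8
position: [0.6641, 0.0913, 0.3006]
orientation: [3.141, -0.0, 3.007]
wrist_force: [0.1, -0.4, -1.0]
finger_gap: 0.495
grasp_force: 0.0
```

```bash
python3 - <<'E'
from h import *
s=manip.sense();print(s['position'],np.degrees(s['orientation']))
im,W,C,D=cloud("wrist");cv2.imwrite("pics/w6.png",im);np.savez('w6.npz',im=im,W=W,C=C,D=D)
h=W[...,2]
P=W.reshape(-1,3);P=P[(P[:,2]>.107)&(P[:,2]<.128)&(abs(P[:,1]-.09)<.04)&(P[:,0]>.54)&(P[:,0]<.65)]
print(len(P),P.min(0),P.max(0))
for a in np.arange(.56,.66,.008):
    q=P[(P[:,0]>a)&(P[:,0]<a+.008)]
    if len(q)>9: print(np.round(a+.004,3),len(q),np.round(np.percentile(q[:,1],[1,50,99]),4),np.round((np.percentile(q[:,1],1)+np.percentile(q[:,1],99))/2,4),np.percentile(q[:,2],95).round(4))
E
```

```text
[0.6640629  0.09132981 0.30063768] [ 1.79982051e+02 -1.95535819e-02  1.72272735e+02]
6187 [0.57162001 0.07343017 0.10700304] [0.64998812 0.11292297 0.12308808]
0.572 216 [0.0885 0.0973 0.1102] 0.0994 0.1178
0.58 627 [0.085  0.0987 0.1114] 0.0982 0.1199
0.588 701 [0.0828 0.0979 0.1125] 0.0977 0.1215
0.596 705 [0.0816 0.0969 0.1118] 0.0967 0.1217
0.604 685 [0.0804 0.0958 0.1108] 0.0956 0.1216
0.612 661 [0.0794 0.0947 0.1095] 0.0944 0.1218
0.62 634 [0.0785 0.0936 0.1082] 0.0933 0.1218
0.628 622 [0.0771 0.0923 0.1072] 0.0922 0.1218
0.636 603 [0.0759 0.0912 0.1058] 0.0908 0.1217
0.644 582 [0.0746 0.0897 0.1045] 0.0896 0.1217
0.652 151 [0.0737 0.0891 0.1039] 0.0888 0.1215
```

View pics/w6.png

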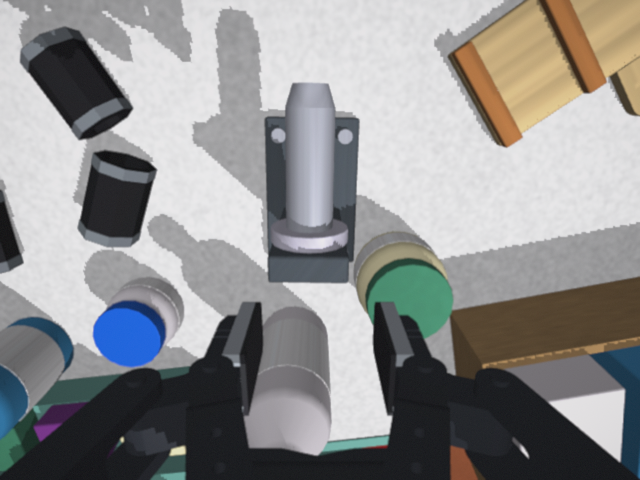

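Emit:
{"op": "apply_moves", "data": {"deltas": "-0.8 -0.5 0 0.3;-0.9 -0.6 0 0.3;-0.9 -0.6 -0.3 0.3;-0.9 -0.6 -0.4 0.3;-0.9 -0.6 -0.5 0.3;-0.9 -0.6 -0.5 0.3;-0.9 -0.6 -0.5 0.3;-0.9 -0.6 -0.5 0.3;-0.9 -0.6 -0.5 0.3;-0.9 -0.6 -0.4 0.3;-0.62 -0.6 -0.4 0.3;0 -0.07 0 0.23;0 0 0 0;0 0 0 0", "claw": 0.6}}

```text
time_s: 11.02
position: [0.4261, -0.0731, 0.201]
orientation: [-3.141, 0.001, -2.908]
wrist_force: [0.2, 0.7, -0.7]
finger_gap: 0.803
grasp_force: 0.0
```

```bash
cat >> h.py <<'E'
def near():
    s=manip.sense();p=s['position'];yaw=np.degrees(s['orientation'][2])
    im,W,C,D=cloud("wrist");h=W[...,2];g=im.max(2).astype(int)
    m=(h>.038)&(h<.055)&(g-im.min(2)<40)&(np.hypot(W[...,0]-p[0],W[...,1]-p[1])<.13)
    m=cv2.morphologyEx(m.astype(np.uint8),cv2.MORPH_OPEN,np.ones((5,5)))>0
    print('tcp',np.round(p,4),round(yaw,1),'gap',round(s['finger_gap'],3))
    for b in blobs(m,300):
        r=rect(W[b][:,:2]); r2=(r[4]-yaw+90)%180-90
        print(r,b.sum(),np.nanmedian(h[b]).round(4),'units dx dy',np.round((r[0]/1000-p[0])/.025,2),np.round((r[1]/1000-p[1])/.025,2),'tw',round(r2/6,2))
    return im,W
E
python3 -c "
from h import *
im,W=near();cv2.imwrite('pics/w7.png',im)"
```

```text
tcp [ 0.4261 -0.0731  0.201 ] -166.6 gap 0.803
[ 441.5 -194.    70.6   18.5   -0.9] 3648 0.045 units dx dy 0.62 -4.84 tw -2.38
[429.3 -72.5  70.9  37.   13.1] 6845 0.0463 units dx dy 0.13 0.02 tw -0.05
[426.8   9.1  36.    9.4   8.4] 763 0.0466 units dx dy 0.03 3.29 tw -0.83
[537.  -88.1  54.1  36.8  22.4] 3319 0.0461 units dx dy 4.44 -0.6 tw 1.5
```

View pics/w7.png

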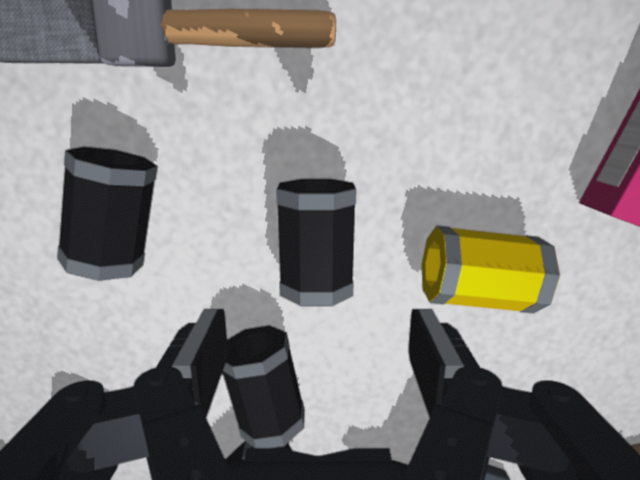

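Emit:
{"op": "apply_moves", "data": {"deltas": "0.13 0.02 -0.5 0;0 0 -0.9 0;0 0 -0.9 0;0 0 -0.9 0;0 0 -0.8 0;0 0 -0.5 0;0 0 -0.3 0;0 0 -0.04 0;0 0 0 0"}}

```text
time_s: 11.82
position: [0.4299, -0.0727, 0.0796]
orientation: [3.142, 0.0, -2.907]
wrist_force: [0.0, 1.3, 1.2]
finger_gap: 0.801
grasp_force: 0.0
```

Emit:
{"op": "apply_moves", "data": {"deltas": "0 0 0 0;0 0 0 0;0 0 0 0;0 0 0 0;0 0 0 0;0 0 0 0", "claw": -0.5}}

```text
time_s: 12.32
position: [0.4307, -0.0734, 0.0808]
orientation: [-3.14, 0.003, -2.908]
wrist_force: [0.1, 1.2, 6.4]
finger_gap: 0.532
grasp_force: 61.9
```

Emit:
{"op": "apply_moves", "data": {"deltas": "0 0 0.4 0;0 0 0.8 0;0 0 0.8 0;0.3 0.5 0.6 -0.2;0.4 0.8 0.4 -0.4;0.4 0.8 0.25 -0.5;0.4 0.8 0 -0.5;0.4 0.8 0 -0.5;0.4 0.8 0 -0.5;0.4 0.8 0 -0.5;0.4 0.8 0 -0.5;0.4 0.7 0 0;0.13 0.44 0 0;0 0 0 0;0 0 0 0;0 0 0 0"}}

```text
time_s: 13.65
position: [0.5196, 0.1074, 0.1606]
orientation: [-3.141, -0.001, 2.999]
wrist_force: [0.3, -0.0, 0.5]
finger_gap: 0.526
grasp_force: 61.3
```

```bash
cat >> h.py <<'E'
TIP=np.array([.571,.1005]);G=np.array([.990,-.143])
def stub():
    s=manip.sense();p=s['position'];yaw=np.degrees(s['orientation'][2])
    e=p[:2]-TIP;a=e@G;l=e@np.array([-G[1],G[0]])
    print('tcp',np.round(p,4),'along mm',round(a*1000,1),'lateral',round(l*1000,1),'yaw err',round((yaw+8.2+90)%180-90,2),'gap',round(s['finger_gap'],3),'F',np.round(s['wrist_force'],1))
def held(zc=.105):
    s=manip.sense();p=s['position'];im,W,C,D=cloud("top")
    h=W[...,2];g=im.max(2).astype(int)
    im2,W2,_,_=cloud("wrist");h2=W2[...,2];g2=im2.max(2).astype(int)
    m=(abs(h2-zc)<.026)&(g2-im2.min(2)<40)&(np.hypot(W2[...,0]-p[0],W2[...,1]-p[1])<.07)
    B=max(blobs(m,100),key=lambda m:m.sum());print('wrist blob',rect(W2[B][:,:2]),np.percentile(h2[B],[5,50,95]).round(4))
    return im,im2
E
python3 - <<'E'
from h import *
stub();im,im2=held()
cv2.imwrite('pics/w8.png',np.hstack([im2[60:460,120:520],cv2.resize(im[160:260,220:320],(400,400))]))
E
```

```text
tcp [0.5196 0.1074 0.1606] along mm -51.9 lateral -0.5 yaw err 0.02 gap 0.526 F [ 0.3 -0.   0.5]
wrist blob [517.8 108.8  72.9  71.2  82.3] [0.0876 0.123  0.1276]
```

View pics/w8.png

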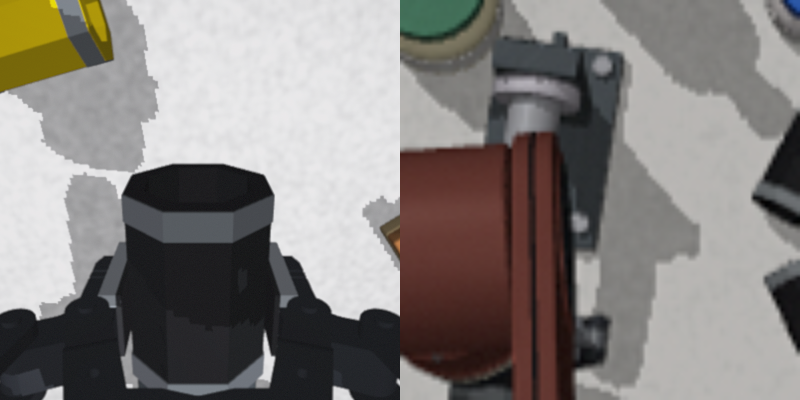

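```bash
cat >> h.py <<'E'
def hold(off=.0):
    # top flat of the held cuff: height and lateral position across the tool's y, relative to TCP
    s=manip.sense();p=s['position'];yaw=s['orientation'][2]
    im,W,_,_=cloud("wrist");a=np.array([np.cos(yaw),np.sin(yaw)]);b=np.array([-a[1],a[0]])
    e=W[...,:2]-p[:2];u=e@a;v=e@b;h=W[...,2];zc=p[2]-.057
    t=(abs(v)<.006)&(abs(h-zc-.023)<.012)&(abs(u)<.05)&(im.max(2)<130)
    side=(h>zc+.012)&(h<zc+.03)&(abs(u)<.05)&(u>.01)&(abs(v)<.03)&(im.max(2)<150)
    w=side&(u>.024)&(u<.034)
    print('top z',np.median(h[t]).round(4),'tilt mm/mm',np.polyfit(u[t],h[t],1)[0].round(3),'u range',(np.percentile(u[side],[1,99])*1000).round(1),'v range at end',(np.percentile(v[w],[2,98])*1000).round(1),t.sum())
E
python3 -c "
from h import *
hold()"
```

```text
top z 0.1265 tilt mm/mm -0.002 u range [10.2 36.9] v range at end [-21.  19.] 7426
```

Emit:
{"op": "apply_moves", "data": {"deltas": "0 0.01 0.1 0;0 0 0 0;0.2 -0.029 0 0;0.2 -0.029 0 0;0.2 -0.029 0 0;0.2 -0.029 0 0;0.1 -0.014 0 0;0.1 -0.014 0 0;0 0 0 0;0 0 0 0"}}

```text
time_s: 14.63
position: [0.5452, 0.1047, 0.163]
orientation: [-3.141, -0.0, 2.999]
wrist_force: [-0.6, -0.5, 0.0]
finger_gap: 0.528
grasp_force: 61.3
```

Emit:
{"op": "apply_moves", "data": {"deltas": "0.05 -0.007 0 0;0.05 -0.007 0 0;0 0 0 0;0 0 0 0"}}

```text
time_s: 14.97
position: [0.5477, 0.1043, 0.1632]
orientation: [3.142, 0.0, 2.999]
wrist_force: [0.4, -0.4, -0.6]
finger_gap: 0.525
grasp_force: 61.3
```

Emit:
{"op": "apply_moves", "data": {"deltas": "0.05 -0.007 0 0;0.05 -0.007 0 0;0 0 0 0;0 0 0 0"}}

```text
time_s: 15.3
position: [0.5503, 0.104, 0.1632]
orientation: [-3.142, 0.0, 2.999]
wrist_force: [-0.2, 0.0, 0.2]
finger_gap: 0.528
grasp_force: 61.3
```

```bash
python3 -c "
from h import *
stub();hold()"
```

```text
tcp [0.5503 0.104  0.1632] along mm -21.0 lateral 0.5 yaw err 0.01 gap 0.528 F [-0.2  0.   0.2]
top z 0.1291 tilt mm/mm -0.002 u range [10.2 36.9] v range at end [-21.   18.8] 7419
```

Emit:
{"op": "apply_moves", "data": {"deltas": "0.05 -0.007 0 0;0.05 -0.007 0 0;0 0 0 0;0 0 0 0"}}

```text
time_s: 15.68
position: [0.5528, 0.1036, 0.1632]
orientation: [3.142, 0.0, 2.999]
wrist_force: [-0.0, -0.3, -1.0]
finger_gap: 0.527
grasp_force: 61.3
```

Emit:
{"op": "apply_moves", "data": {"deltas": "0.05 -0.007 0 0;0.05 -0.007 0 0;0 0 0 0;0 0 0 0"}}

```text
time_s: 16.02
position: [0.5554, 0.1032, 0.1632]
orientation: [-3.142, 0.0, 2.999]
wrist_force: [0.6, -0.3, -1.1]
finger_gap: 0.528
grasp_force: 61.3
```

Emit:
{"op": "apply_moves", "data": {"deltas": "0.05 -0.007 0 0;0.05 -0.007 0 0;0 0 0 0;0 0 0 0"}}

```text
time_s: 16.35
position: [0.5579, 0.1028, 0.1632]
orientation: [-3.141, 0.0, 2.999]
wrist_force: [0.4, -1.1, -1.3]
finger_gap: 0.525
grasp_force: 61.3
```

Emit:
{"op": "apply_moves", "data": {"deltas": "0.2 -0.029 0 0;0.25 -0.036 0 0;0.25 -0.036 0 0;0.25 -0.036 0 0;0.25 -0.036 0 0;0.25 -0.036 0 0;0 0 0 0;0 0 0 0"}}

```text
time_s: 17.02
position: [0.5949, 0.0974, 0.1633]
orientation: [-3.141, 0.001, 2.998]
wrist_force: [1.7, -2.9, 0.2]
finger_gap: 0.529
grasp_force: 61.3
```

Emit:
{"op": "apply_moves", "data": {"deltas": "0.25 -0.036 0 0;0.25 -0.036 0 0;0.25 -0.036 0 0;0.25 -0.036 0 0;0.15 -0.021 0 0;0 0 0 0;0 0 0 0"}}

```text
time_s: 17.6
position: [0.6236, 0.0931, 0.1632]
orientation: [-3.141, 0.002, 2.998]
wrist_force: [2.2, -4.9, -1.8]
finger_gap: 0.524
grasp_force: 61.4
```

Emit:
{"op": "apply_moves", "data": {"deltas": "0.05 -0.007 0 0;0.05 -0.007 0 0;0 0 0 0;0 0 0 0"}}

```text
time_s: 17.93
position: [0.6248, 0.093, 0.163]
orientation: [-3.141, -0.001, 2.999]
wrist_force: [-1.9, -5.3, -1.4]
finger_gap: 0.528
grasp_force: 61.6
```

```bash
python3 -c "
from h import *
stub()"
```

```text
tcp [0.6248 0.093  0.163 ] along mm 54.4 lateral 0.3 yaw err 0.01 gap 0.528 F [-1.9 -5.3 -1.4]
```

Emit:
{"op": "apply_moves", "data": {"deltas": "0.05 -0.02 0 0;0.05 -0.02 0 0;0 0 0 0;0 0 0 0"}}

```text
time_s: 18.27
position: [0.6279, 0.0924, 0.1633]
orientation: [3.141, 0.0, 2.999]
wrist_force: [-1.2, -1.5, -0.7]
finger_gap: 0.523
grasp_force: 61.6
```

```bash
python3 -c "
from h import *
stub();hold()"
```

```text
tcp [0.6279 0.0924 0.1633] along mm 57.4 lateral 0.2 yaw err 0.02 gap 0.523 F [-1.2 -1.5 -0.7]
top z 0.1291 tilt mm/mm -0.059 u range [10.2 46.1] v range at end [-20.9  18.9] 8134
```

Emit:
{"op": "apply_moves", "data": {"deltas": "0.04 -0.006 0 0;0.04 -0.006 0 0;0 0 0 0;0 0 0 0"}}

```text
time_s: 18.65
position: [0.6292, 0.0923, 0.1632]
orientation: [3.141, -0.002, 2.999]
wrist_force: [-4.4, -1.3, 0.8]
finger_gap: 0.525
grasp_force: 61.9
```

```bash
python3 -c "
from h import *
stub()
im,W,C,D=cloud('wrist');h=W[...,2]
P=W.reshape(-1,3);e=P[:,:2]-TIP;a=e@G;l=e@np.array([.143,.99]);m=(abs(l)<.006)&(P[:,2]>.11)&(P[:,2]<.14)&(a>-.02)&(a<.1)
hh,ed=np.histogram(a[m],np.arange(-.02,.1,.004))
for i,e0 in enumerate(ed[:-1]):
  k=m&(a>=e0)&(a<e0+.004)
  if k.sum(): print(round(e0*1000),k.sum(),np.median(P[k,2]).round(4),end='; ')
"
```

```text
tcp [0.6292 0.0923 0.1632] along mm 58.8 lateral 0.2 yaw err 0.02 gap 0.525 F [-4.4 -1.3  0.8]
0 442 0.1159; 4 605 0.1174; 8 591 0.1188; 12 603 0.1201; 16 537 0.1208; 20 1026 0.1254; 24 567 0.1296; 28 528 0.1295; 32 519 0.1291; 36 516 0.129; 40 491 0.129; 44 471 0.129; 48 474 0.129; 52 433 0.129; 56 447 0.1289; 60 428 0.129; 64 404 0.1289; 68 395 0.1289; 72 392 0.129; 76 362 0.1289; 80 418 0.1292; 84 193 0.1294;
```

Emit:
{"op": "apply_moves", "data": {"deltas": "0.04 -0.006 0 0;0.02 -0.003 0 0;0 0 0 0;0 0 0 0"}}

```text
time_s: 19.03
position: [0.6295, 0.0922, 0.1629]
orientation: [-3.141, -0.005, 2.999]
wrist_force: [-10.4, -1.6, 5.0]
finger_gap: 0.526
grasp_force: 62.4
```

Emit:
{"op": "apply_moves", "data": {"deltas": "-0.1 0.014 0 0;-0.4 0.057 0 0;-0.5 0.071 0 0;-0.5 0.071 0 0;-0.5 0.071 0 0;-0.5 0.071 0 0;-0.5 0.071 0 0;-0.5 0.071 0 0;-0.5 0.071 0 0;-0.5 0.071 0 0;-0.5 0.071 0 0;0 0 0 0;0 0 0 0"}}

```text
time_s: 20.12
position: [0.5067, 0.1099, 0.1637]
orientation: [3.141, 0.002, 2.999]
wrist_force: [0.3, -0.2, -1.2]
finger_gap: 0.523
grasp_force: 62.2
```

Emit:
{"op": "apply_moves", "data": {"deltas": "0 0.3 0.5 0.2;0 0.7 0.5 0.5;0 0.9 0.5 0.5;0 0.9 0 0.5;0 0.9 0 0.5;0 0.9 0 0.5;0 0.9 0 0.5;0 0.9 0 0.5;0 0.9 0 0.5;0 0.9 0 0.5;0 0.9 0 0.5;0 0.9 0 0.5;0 0.9 0 0.2;0 0.9 0 0;0 0.3 0 0;0 0 0 0;0 0 0 0;0 0 0 0"}}

```text
time_s: 21.62
position: [0.5066, 0.4111, 0.2004]
orientation: [-3.141, -0.0, -2.667]
wrist_force: [-0.1, -0.8, 0.3]
finger_gap: 0.525
grasp_force: 62.2
```

```bash
cat >> h.py <<'E'
TC=np.array([.5427,.3422]);TY=np.array([.4555,-.890]);TYAW=27.1
def chan(i,d=.1):
    # measure tray rails in view: orange rails, height ~.022 ; and move needed to channel i (-1 near?,0,1)
    s=manip.sense();p=s['position'];yaw=np.degrees(s['orientation'][2])
    c=TC+i*.076*TY;e=(c-p[:2])/.025
    print('tcp',np.round(p,4),'units',np.round(e,2),'tw',round(((TYAW-yaw+90)%180-90)/6,2),'gap',round(s['finger_gap'],3),'gf',round(s['grasp_force'],1))
def rails():
    im,W,C,D=cloud("wrist");h=W[...,2]
    b=im.astype(int);hsv=cv2.cvtColor(im,cv2.COLOR_BGR2HSV)
    m=(b[...,2]-b[...,0]>50)&(h>.018)&(h<.028)
    m=cv2.morphologyEx(m.astype(np.uint8),cv2.MORPH_OPEN,np.ones((5,5)))>0
    for q in blobs(m,300): print('rail',rect(W[q][:,:2]),np.nanmedian(h[q]).round(4),q.sum())
    return im
E
python3 -c "
from h import *
chan(-1);im=rails();cv2.imwrite('pics/w9.png',im)"
```

```text
tcp [0.5066 0.4111 0.2004] units [ 0.06 -0.05] tw -0.01 gap 0.525 gf 62.2
rail [562.7 308.8  89.7  16.8  27.9] 0.0227 3302
rail [509.3 366.3  47.7  16.2  27.4] 0.0227 1752
rail [471.1 431.7  39.8  15.4  27.8] 0.0227 1557
rail [598.  241.2  89.5  17.8  28.4] 0.0227 2906
```

Emit:
{"op": "apply_moves", "data": {"deltas": "0.12 -0.05 -0.4 0.1;0 0 -0.8 0;0 0 -0.8 0;0 0 -0.8 0;0 0 -0.7 0;0 0 -0.4 0;0 0 -0.2 0;0 0 -0.14 0;0 0 0 0;0 0 0 0"}}

```text
time_s: 22.5
position: [0.5099, 0.4109, 0.0956]
orientation: [3.141, 0.002, -2.656]
wrist_force: [-0.1, -0.6, -1.4]
finger_gap: 0.524
grasp_force: 62.2
```

```bash
sed -i 's/TC=np.array.*/TC=np.array([.5451,.3425]);TY=np.array([.466,-.885]);TYAW=27.8/' h.py; python3 -c "
from h import *
chan(-1);print(manip.sense()['wrist_force'])"
```

```text
tcp [0.5099 0.4109 0.0956] units [-0.01 -0.05] tw -0.0 gap 0.524 gf 62.2
[-0.10349313 -0.59730947 -1.37252314]
```

Emit:
{"op": "apply_moves", "data": {"deltas": "0 -0.04 -0.06 0;0 0 0 0"}}

```text
time_s: 22.67
position: [0.5097, 0.4099, 0.0941]
orientation: [3.142, 0.002, -2.656]
wrist_force: [-0.4, 0.3, -0.6]
finger_gap: 0.528
grasp_force: 62.2
```

Emit:
{"op": "apply_moves", "data": {"deltas": "0 0 0 0;0 0 0 0;0 0 0 0;0 0 0.2 0;0 0 0.5 0;0 0 0.9 0;0 0 0.9 0;0 0 0.9 0;0 -0.5 0.8 0;0 -0.9 0 -0.2;-0.2 -1 0 -0.3;-0.2 -1 0 -0.3;-0.2 -1 0 -0.3", "claw": 0.36}}

```text
time_s: 23.75
position: [0.4942, 0.2989, 0.1998]
orientation: [3.142, 0.002, -2.772]
wrist_force: [-0.1, -0.4, 0.2]
finger_gap: 0.683
grasp_force: 0.0
```

Emit:
{"op": "apply_moves", "data": {"deltas": "-0.2 -1 0 -0.3;-0.2 -1 0 -0.3;-0.2 -1 0 -0.3;-0.2 -1 0 -0.3;-0.2 -1 0 -0.3;-0.2 -1 0 -0.3;-0.2 -1 0 -0.3;-0.2 -1 0 -0.3;-0.2 -1 0 -0.3;-0.2 -1 0 -0.3;-0.2 -1 0 -0.3;0 -1 0 -0.3;0 -1 0 -0.3;0 -1 0 -0.1;0 -1 0 0;0 -1 0 0;0 -1 0 0;0 -1 0 0;0 -1 0 0;0 -0.9 0 0", "claw": 0.6}}

```text
time_s: 25.42
position: [0.4394, -0.1995, 0.1997]
orientation: [-3.14, 0.002, 3.093]
wrist_force: [-0.3, 0.1, 0.4]
finger_gap: 0.798
grasp_force: 0.0
```

```bash
cat >> h.py <<'E'
def intray():
    im,W,C,D=cloud("top");h=W[...,2];g=im.max(2)
    m=(h>.03)&(h<.075)&(g<110)&(W[...,0]>.4)&(W[...,0]<.72)&(W[...,1]>.2)&(W[...,1]<.5)
    for q in blobs(m,60): print('tray cuff',rect(W[q][:,:2]),np.nanmedian(h[q]).round(4))
E
python3 -c "
from h import *
near();intray()"
```

```text
tcp [ 0.4394 -0.1995  0.1997] 177.2 gap 0.798
[ 442.1 -203.7   71.    36.6   -2. ] 6901 0.0463 units dx dy 0.11 -0.17 tw 0.13
[ 460.3 -314.3  102.2   35.4   -6.9] 3091 0.0496 units dx dy 0.84 -4.59 tw -0.68
[515.7 -96.6  14.6   7.9 -69.9] 318 0.0454 units dx dy 3.05 4.12 tw -11.18
tray cuff [505.8 409.3  72.1  48.   27.2] 0.053
```

Emit:
{"op": "apply_moves", "data": {"deltas": "0.11 -0.17 -0.5 0.13;0 0 -0.9 0;0 0 -0.9 0;0 0 -0.9 0;0 0 -0.8 0;0 0 -0.5 0;0 0 -0.28 0;0 0 0 0;0 0 0 0"}}

```text
time_s: 26.27
position: [0.4423, -0.2018, 0.0793]
orientation: [-3.141, 0.0, 3.107]
wrist_force: [0.8, -0.9, -0.3]
finger_gap: 0.799
grasp_force: 0.0
```

Emit:
{"op": "apply_moves", "data": {"deltas": "0 0 0 0;0 0 0 0;0 0 0 0;0 0 0 0;0 0 0 0;0 0 0 0", "claw": -0.5}}

```text
time_s: 26.77
position: [0.4431, -0.2027, 0.0803]
orientation: [-3.14, 0.003, 3.106]
wrist_force: [0.5, 0.0, 6.8]
finger_gap: 0.523
grasp_force: 62.2
```

Emit:
{"op": "apply_moves", "data": {"deltas": "0 0 0.4 0;0 0 0.8 0;0 0.3 0.8 0;0 0.7 0.8 0;0 0.9 0.51 -0.1;0.2 1 0 -0.1;0.2 1 0 -0.1;0.2 1 0 -0.1;0.2 1 0 -0.1;0.2 1 0 -0.1;0.2 1 0 -0.1;0.2 1 0 -0.1;0.2 1 0 -0.1;0.3 1 0 -0.1;0.3 1 0 -0.03;0.4 0.5 0 0;0.46 0.03 0 0;0 0 0 0;0 0 0 0;0 0 0 0"}}

```text
time_s: 28.43
position: [0.5178, 0.1084, 0.1615]
orientation: [-3.141, -0.001, 2.998]
wrist_force: [0.2, -0.0, -0.8]
finger_gap: 0.524
grasp_force: 61.4
```

```bash
python3 -c "
from h import *
stub();hold()"
```

```text
tcp [0.5178 0.1084 0.1615] along mm -53.8 lateral 0.2 yaw err -0.01 gap 0.524 F [ 0.2 -0.  -0.8]
top z 0.1279 tilt mm/mm -0.014 u range [10.2 36.5] v range at end [-21.4  19.4] 7617
```

Emit:
{"op": "apply_moves", "data": {"deltas": "0 -0.01 0.055 0;0 0 0 0;0.25 -0.036 0 0;0.25 -0.036 0 0;0.25 -0.036 0 0;0.25 -0.036 0 0;0.1 -0.014 0 0;0.06 -0.009 0 0;0 0 0 0;0 0 0 0"}}

```text
time_s: 29.32
position: [0.5474, 0.1039, 0.1625]
orientation: [-3.141, -0.0, 2.999]
wrist_force: [0.1, -3.4, -2.4]
finger_gap: 0.528
grasp_force: 61.3
```

Emit:
{"op": "apply_moves", "data": {"deltas": "0.05 -0.007 0 0;0.05 -0.007 0 0;0 0 0 0;0 0 0 0"}}

```text
time_s: 29.65
position: [0.5487, 0.1035, 0.1622]
orientation: [-3.14, -0.003, 2.999]
wrist_force: [-5.7, -5.1, 0.4]
finger_gap: 0.528
grasp_force: 61.6
```

Emit:
{"op": "apply_moves", "data": {"deltas": "0.03 -0.004 0 0;0.03 -0.004 0 0;0 0 0 0;0 0 0 0"}}

```text
time_s: 29.98
position: [0.5494, 0.1033, 0.1621]
orientation: [-3.14, -0.005, 2.999]
wrist_force: [-9.1, -5.6, 3.8]
finger_gap: 0.525
grasp_force: 62.0
```

```bash
python3 -c "
from h import *
stub()"
```

```text
tcp [0.5494 0.1033 0.1621] along mm -21.8 lateral -0.3 yaw err 0.01 gap 0.525 F [-9.1 -5.6  3.8]
```

Emit:
{"op": "apply_moves", "data": {"deltas": "-0.1 0.014 0 0;-0.4 0.057 0 0;-0.5 0.071 0 0;-0.5 0.071 0 0;0 0 0.5 0;0 -0.5 0.9 0;0 -0.9 0.9 0;0 -1 0 0;0 -1 0 0;0 -1 0 0;0 -1 0 0;0 -1 0 0;0 -1 0 0;0 -1 0 0;0 -1 0 0;0 -1 0 0;0 -1 0 0;0 -1 0 0;0 -1 0 0;0 -1 0 0"}}

```text
time_s: 31.65
position: [0.5146, -0.2522, 0.2218]
orientation: [-3.141, 0.002, 2.999]
wrist_force: [0.8, 0.1, -0.6]
finger_gap: 0.527
grasp_force: 61.7
```

Emit:
{"op": "apply_moves", "data": {"deltas": "0 -1 0 0;0 -1 0 0;0.1 -1 0 0;0.1 -1 0 0;0.1 -1 0 0;0.1 -1 0 0;0 -1 0 0;0 -0.8 0 0.15;0 -0.1 0 0;0 0 0 0;0 0 0 0;0 0 0 0"}}

```text
time_s: 32.65
position: [0.5244, -0.4474, 0.2206]
orientation: [3.141, 0.0, 3.015]
wrist_force: [-0.2, 0.9, -1.0]
finger_gap: 0.527
grasp_force: 61.7
```

```bash
cat >> h.py <<'E'
CC=np.array([.4856,-.4019]);CX=np.array([.992,-.125]);CY=np.array([.125,.992])
def crate(a,b):
    s=manip.sense();p=s['position'];yaw=np.degrees(s['orientation'][2])
    e=(CC+a*CX+b*CY-p[:2])/.025
    print('tcp',np.round(p,4),'units',np.round(e,2),'tw',round(((-7.2-yaw+90)%180-90)/6,2),'gap',round(s['finger_gap'],3),'gf',round(s['grasp_force'],1))
E
python3 -c "
from h import *
crate(.042,-.042)"
```

```text
tcp [ 0.5244 -0.4474  0.2206] units [-0.09 -0.06] tw 0.01 gap 0.527 gf 61.7
```

Emit:
{"op": "apply_moves", "data": {"deltas": "-0.09 -0.06 -0.5 0;0 0 -0.9 0;0 0 -0.9 0;0 0 -0.9 0;0 0 -0.9 0;0 0 -0.6 0;0 0 -0.3 0;0 0 -0.2 0;0 0 -0.05 0;0 0 0 0;0 0 0 0"}}

```text
time_s: 33.57
position: [0.5224, -0.4507, 0.0906]
orientation: [-3.14, 0.002, 3.014]
wrist_force: [-0.4, -0.5, -0.4]
finger_gap: 0.523
grasp_force: 61.7
```

Emit:
{"op": "apply_moves", "data": {"deltas": "0 0 0 0;0 0 0 0;0 0 0 0;0 0 0.2 0;0 0 0.5 0;0 0 0.9 0;0 0 0.9 0;0 0 0.9 0;0 0.5 0.9 0;0 0.9 0.1 0.2;0 1 0 0.4;0 1 0 0.5;0.1 1 0 0.5;0.1 1 0 0.5;0.1 1 0 0.5;0.1 1 0 0.5;0.1 1 0 0.5;0.1 1 0 0.5;0.1 1 0 0.5;0.1 1 0 0.5", "claw": 0.36}}

```text
time_s: 35.23
position: [0.5421, -0.1639, 0.2006]
orientation: [-3.14, 0.001, -2.732]
wrist_force: [1.3, -0.3, -0.1]
finger_gap: 0.683
grasp_force: 0.0
```

Emit:
{"op": "apply_moves", "data": {"deltas": "0 1 0 0.1;0 1 0 0;0 1 0 0;0 0.2 0 0;0 0 0 0;0 0 0 0", "claw": 0.6}}

```text
time_s: 35.73
position: [0.5421, -0.0852, 0.2001]
orientation: [-3.14, 0.001, -2.723]
wrist_force: [-0.3, 0.8, 0.2]
finger_gap: 0.802
grasp_force: 0.0
```

```bash
cat >> h.py <<'E'
def incrate():
    im,W,C,D=cloud("top");h=W[...,2];e=W[...,:2]-CC
    a=e@CX;b=e@CY;m=(abs(a)<.082)&(abs(b)<.092)&(h>.03)&(h<.1)
    for q in blobs(m,60): print('crate cuff',rect(np.c_[a[q],b[q]]),np.nanmedian(h[q]).round(4))
E
python3 -c "
from h import *
near();incrate();intray()"
```

```text
tcp [ 0.5421 -0.0852  0.2001] -156.0 gap 0.802
[545.5 -84.3  70.3  36.8  23.6] 6916 0.0462 units dx dy 0.14 0.04 tw -0.06
[638.8 -79.   70.4  36.9 -28.8] 4760 0.0462 units dx dy 3.87 0.25 tw -8.79
crate cuff [ 37.9 -43.   71.6  49.5  -2.3] 0.0468
tray cuff [505.6 408.9  71.9  47.4  27.9] 0.0533
```

Emit:
{"op": "apply_moves", "data": {"deltas": "0.14 0.04 -0.5 -0.06;0 0 -0.9 0;0 0 -0.9 0;0 0 -0.9 0;0 0 -0.8 0;0 0 -0.5 0;0 0 -0.3 0;0 0 0 0;0 0 0 0"}}

```text
time_s: 36.63
position: [0.5455, -0.0842, 0.079]
orientation: [3.142, -0.0, -2.731]
wrist_force: [0.2, 0.9, -0.4]
finger_gap: 0.8
grasp_force: 0.0
```

Emit:
{"op": "apply_moves", "data": {"deltas": "0 0 0 0;0 0 0 0;0 0 0 0;0 0 0 0;0 0 0 0;0 0 0 0", "claw": -0.5}}

```text
time_s: 37.13
position: [0.5465, -0.0843, 0.0807]
orientation: [-3.139, 0.002, -2.73]
wrist_force: [0.9, -0.4, 6.3]
finger_gap: 0.525
grasp_force: 62.7
```

Emit:
{"op": "apply_moves", "data": {"deltas": "0 0 0.4 0;0 0 0.8 0;-0.3 0 0.8 -0.3;-0.4 0.2 0.8 -0.5;-0.4 0.5 0.5 -0.5;-0.3 0.8 0 -0.5;-0.1 0.9 0 -0.5;0 0.9 0 -0.5;0 0.9 0 -0.5;0 0.9 0 -0.5;0 0.9 0 -0.5;0 0.9 0 -0.5;0.1 0.7 0 -0.5;0.2 0.1 0 0;0 0 0 0;0 0 0 0;0 0 0 0"}}

```text
time_s: 38.55
position: [0.5152, 0.1077, 0.1616]
orientation: [-3.141, -0.0, 2.998]
wrist_force: [-1.0, -0.2, 0.2]
finger_gap: 0.527
grasp_force: 62.0
```

```bash
python3 -c "
from h import *
stub();hold()"
```

```text
tcp [0.5152 0.1077 0.1616] along mm -56.3 lateral -0.9 yaw err -0.04 gap 0.527 F [-1.  -0.2  0.2]
top z 0.1276 tilt mm/mm -0.013 u range [10.2 36.5] v range at end [-21.1  19. ] 7554
```

Emit:
{"op": "apply_moves", "data": {"deltas": "0 0.035 0.06 0;0 0 0 0;0.25 -0.036 0 0;0.25 -0.036 0 0;0.25 -0.036 0 0;0.25 -0.036 0 0;0.15 -0.021 0 0;0.11 -0.016 0 0;0 0 0 0;0 0 0 0"}}

```text
time_s: 39.43
position: [0.5468, 0.1043, 0.1627]
orientation: [-3.141, -0.0, 2.997]
wrist_force: [-0.7, -3.9, -1.8]
finger_gap: 0.528
grasp_force: 61.9
```

Emit:
{"op": "apply_moves", "data": {"deltas": "0.05 -0.007 0 0;0.05 -0.007 0 0;0 0 0 0;0 0 0 0"}}

```text
time_s: 39.77
position: [0.5477, 0.1041, 0.1624]
orientation: [-3.14, -0.004, 2.997]
wrist_force: [-5.6, -5.2, 1.1]
finger_gap: 0.525
grasp_force: 62.3
```

Emit:
{"op": "apply_moves", "data": {"deltas": "0.03 -0.004 0 0;0.03 -0.004 0 0;0 0 0 0;0 0 0 0"}}

```text
time_s: 40.1
position: [0.5485, 0.1039, 0.1623]
orientation: [-3.14, -0.006, 2.997]
wrist_force: [-9.9, -5.4, 3.7]
finger_gap: 0.526
grasp_force: 62.6
```

```bash
python3 -c "
from h import *
stub()"
```

```text
tcp [0.5485 0.1039 0.1623] along mm -22.8 lateral 0.1 yaw err -0.06 gap 0.526 F [-9.9 -5.4  3.7]
```

Emit:
{"op": "apply_moves", "data": {"deltas": "-0.1 0.014 0 0;-0.4 0.057 0 0;-0.5 0.071 0 0;-0.5 0.071 0 0;0 0 0.5 0;0 -0.5 0.9 0;0 -0.9 0.9 0;0 -1 0 0;0 -1 0 0;0 -1 0 0;0 -1 0 0;0 -1 0 0;0 -1 0 0;0 -1 0 0;0 -1 0 0;0 -1 0 0;0 -1 0 0;0 -1 0 0;0 -1 0 0;0 -1 0 0"}}

```text
time_s: 41.77
position: [0.5139, -0.2516, 0.2221]
orientation: [-3.141, 0.002, 2.998]
wrist_force: [0.1, 0.3, -0.6]
finger_gap: 0.524
grasp_force: 62.1
```

Emit:
{"op": "apply_moves", "data": {"deltas": "0.2 -1 0 0;0.2 -1 0 0;0.2 -1 0 0;0.2 -1 0 0;0 -0.6 0 0.15;0 0 0 0;0 0 0 0;0 0 0 0"}}

```text
time_s: 42.43
position: [0.5335, -0.3646, 0.221]
orientation: [3.141, 0.0, 3.013]
wrist_force: [-0.3, 0.7, -0.1]
finger_gap: 0.523
grasp_force: 62.1
```

```bash
python3 -c "
from h import *
crate(.042,.042)"
```

```text
tcp [ 0.5335 -0.3646  0.221 ] units [-0.04 -0.04] tw 0.03 gap 0.523 gf 62.1
```

Emit:
{"op": "apply_moves", "data": {"deltas": "-0.04 -0.04 -0.5 0;0 0 -0.9 0;0 0 -0.9 0;0 0 -0.9 0;0 0 -0.9 0;0 0 -0.6 0;0 0 -0.3 0;0 0 -0.2 0;0 0 -0.05 0;0 0 0 0;0 0 0 0"}}

```text
time_s: 43.35
position: [0.533, -0.3669, 0.0907]
orientation: [-3.14, 0.002, 3.013]
wrist_force: [0.1, -0.8, -1.1]
finger_gap: 0.53
grasp_force: 62.1
```

Emit:
{"op": "apply_moves", "data": {"deltas": "0 0 0 0;0 0 0 0;0 0 0 0;0 0 0.2 0;0 0 0.5 0;0 0 0.9 0;0 0 0.9 0;0 0 0.9 0;0.4 0.5 0.9 0;0.6 0.8 0.1 0;0.6 0.8 0 0.1;0.6 0.8 0 0.1;0.6 0.8 0 0.1;0.6 0.8 0 0.1;0.6 0.8 0 0.1;0.6 0.8 0 0;0.1 0.1 0 0;0 0 0 0;0 0 0 0", "claw": 0.36}}

```text
time_s: 44.93
position: [0.6497, -0.2115, 0.2001]
orientation: [-3.141, 0.0, 3.066]
wrist_force: [-1.1, -0.4, 0.3]
finger_gap: 0.681
grasp_force: 0.0
```

Emit:
{"op": "apply_moves", "data": {"deltas": "0 0 0 0;0 0 0 0", "claw": 0.6}}

```text
time_s: 45.1
position: [0.6491, -0.2125, 0.1996]
orientation: [-3.141, -0.0, 3.064]
wrist_force: [-0.8, 0.6, 0.4]
finger_gap: 0.797
grasp_force: 0.0
```

```bash
python3 -c "
from h import *
near();incrate();intray()"
```

```text
tcp [ 0.6491 -0.2125  0.1996] 175.6 gap 0.797
[ 579.2 -314.4   29.9   12.1  -33.8] 1005 0.0494 units dx dy -2.8 -4.08 tw -4.89
[646.4 -87.9  49.6  30.5 -27. ] 3130 0.0457 units dx dy -0.11 4.98 tw -3.76
[ 652.6 -211.1   71.2   36.7   -4.5] 6853 0.0463 units dx dy 0.14 0.06 tw -0.01
[ 760.2 -215.6   69.7   27.    88.7] 1563 0.0468 units dx dy 4.44 -0.12 tw -14.48
crate cuff [37.8 40.9 70.4 45.8 -0.5] 0.0477
crate cuff [ 38.1 -43.8  70.9  49.8   0.2] 0.0462
tray cuff [505.2 407.9  71.4  47.4  28.8] 0.0532
```

Emit:
{"op": "apply_moves", "data": {"deltas": "0.14 0.06 -0.5 0;0 0 -0.9 0;0 0 -0.9 0;0 0 -0.9 0;0 0 -0.8 0;0 0 -0.5 0;0 0 -0.28 0;0 0 0 0;0 0 0 0"}}

```text
time_s: 46.0
position: [0.6535, -0.21, 0.08]
orientation: [-3.141, 0.0, 3.066]
wrist_force: [-0.4, 0.9, 0.1]
finger_gap: 0.8
grasp_force: 0.0
```

Emit:
{"op": "apply_moves", "data": {"deltas": "0 0 0 0;0 0 0 0;0 0 0 0;0 0 0 0;0 0 0 0;0 0 0 0", "claw": -0.5}}

```text
time_s: 46.5
position: [0.6545, -0.2104, 0.0819]
orientation: [-3.14, 0.003, 3.066]
wrist_force: [-0.6, 0.7, 5.7]
finger_gap: 0.529
grasp_force: 63.4
```

Emit:
{"op": "apply_moves", "data": {"deltas": "0 0 0.4 0;0 0 0.8 0;-0.3 0 0.8 0;-0.8 0.4 0.8 -0.1;-0.9 0.6 0.55 -0.1;-0.9 0.9 0 -0.1;-0.9 1 0 -0.1;-0.8 1 0 -0.1;-0.6 1 0 -0.13;-0.45 1 0 0;0 1 0 0;0 1 0 0;0 1 0 0;0 1 0 0;0 1 0 0;0 1 0 0;0.1 0.8 0 0;0.1 0.1 0 0;0 0 0 0;0 0 0 0"}}

```text
time_s: 48.17
position: [0.5169, 0.1098, 0.1637]
orientation: [-3.141, -0.0, 3.0]
wrist_force: [-0.1, 0.3, -1.0]
finger_gap: 0.527
grasp_force: 62.7
```

```bash
python3 -c "
from h import *
stub();hold()"
```

```text
tcp [0.5169 0.1098 0.1637] along mm -54.9 lateral 1.5 yaw err 0.11 gap 0.527 F [-0.1  0.3 -1. ]
top z 0.1286 tilt mm/mm -0.003 u range [10.2 37.5] v range at end [-19.8  18. ] 7386
```

Emit:
{"op": "apply_moves", "data": {"deltas": "0 -0.07 0.02 0;0 0 0 0;0.25 -0.036 0 0;0.25 -0.036 0 0;0.25 -0.036 0 0;0.25 -0.036 0 0;0.15 -0.021 0 0;0.1 -0.014 0 0;0 0 0 0;0 0 0 0"}}

```text
time_s: 49.05
position: [0.5482, 0.104, 0.1638]
orientation: [-3.142, -0.001, 3.0]
wrist_force: [0.2, -0.6, -0.2]
finger_gap: 0.525
grasp_force: 62.7
```

Emit:
{"op": "apply_moves", "data": {"deltas": "0.05 -0.007 0 0;0.05 -0.007 0 0;0 0 0 0;0 0 0 0"}}

```text
time_s: 49.38
position: [0.5507, 0.1037, 0.1641]
orientation: [3.142, 0.0, 3.0]
wrist_force: [0.7, 0.0, -1.6]
finger_gap: 0.528
grasp_force: 62.7
```

Emit:
{"op": "apply_moves", "data": {"deltas": "0.04 -0.006 0 0;0.04 -0.006 0 0;0 0 0 0;0 0 0 0"}}

```text
time_s: 49.72
position: [0.5528, 0.1033, 0.164]
orientation: [-3.142, 0.0, 3.0]
wrist_force: [1.0, 0.3, -2.7]
finger_gap: 0.53
grasp_force: 62.7
```

```bash
python3 -c "
from h import *
stub()"
```

```text
tcp [0.5528 0.1033 0.164 ] along mm -18.5 lateral 0.2 yaw err 0.07 gap 0.53 F [ 1.   0.3 -2.7]
```

Emit:
{"op": "apply_moves", "data": {"deltas": "0.05 -0.007 -0.025 0;0.05 -0.007 0 0;0.05 -0.007 0 0;0 0 0 0;0 0 0 0"}}

```text
time_s: 50.13
position: [0.5566, 0.1027, 0.1634]
orientation: [-3.142, -0.0, 3.0]
wrist_force: [-1.3, 0.2, 0.0]
finger_gap: 0.525
grasp_force: 62.7
```

Emit:
{"op": "apply_moves", "data": {"deltas": "0.1 -0.014 0 0;0.1 -0.014 0 0;0.1 -0.014 0 0;0.1 -0.014 0 0;0 0 0 0;0 0 0 0"}}

```text
time_s: 50.63
position: [0.5666, 0.1014, 0.1634]
orientation: [3.142, -0.0, 3.0]
wrist_force: [0.1, -0.7, -0.8]
finger_gap: 0.525
grasp_force: 62.7
```

Emit:
{"op": "apply_moves", "data": {"deltas": "0.2 -0.03 0 0;0.25 -0.037 0 0;0.25 -0.037 0 0;0.25 -0.037 0 0;0.25 -0.037 0 0;0 0 0 0"}}

```text
time_s: 51.13
position: [0.5979, 0.0966, 0.1636]
orientation: [3.141, 0.001, 2.999]
wrist_force: [-0.3, 0.5, -0.8]
finger_gap: 0.523
grasp_force: 62.8
```

Emit:
{"op": "apply_moves", "data": {"deltas": "0.25 -0.037 0 0;0.25 -0.037 0 0;0.25 -0.037 0 0;0.25 -0.037 0 0;0.15 -0.022 0 0;0 0 0 0;0 0 0 0"}}

```text
time_s: 51.72
position: [0.6254, 0.0926, 0.1633]
orientation: [-3.142, -0.0, 3.0]
wrist_force: [-0.2, -0.5, 0.6]
finger_gap: 0.528
grasp_force: 62.8
```

Emit:
{"op": "apply_moves", "data": {"deltas": "0.06 -0.009 0 0;0.06 -0.009 0 0;0 0 0 0;0 0 0 0"}}

```text
time_s: 52.05
position: [0.6283, 0.0922, 0.1634]
orientation: [3.142, 0.0, 3.0]
wrist_force: [-0.1, -1.5, -0.3]
finger_gap: 0.528
grasp_force: 62.8
```

```bash
python3 -c "
from h import *
stub()"
```

```text
tcp [0.6283 0.0922 0.1634] along mm 57.9 lateral 0.0 yaw err 0.07 gap 0.528 F [-0.1 -1.5 -0.3]
```

Emit:
{"op": "apply_moves", "data": {"deltas": "0.04 -0.006 0 0;0.04 -0.006 0 0;0 0 0 0;0 0 0 0"}}

```text
time_s: 52.38
position: [0.6297, 0.092, 0.1633]
orientation: [-3.141, -0.001, 3.0]
wrist_force: [-3.2, 0.2, 2.6]
finger_gap: 0.524
grasp_force: 63.1
```

Emit:
{"op": "apply_moves", "data": {"deltas": "0.03 -0.004 0 0;0.03 -0.004 0 0;0 0 0 0;0 0 0 0"}}

```text
time_s: 52.72
position: [0.63, 0.092, 0.1633]
orientation: [-3.141, -0.005, 3.0]
wrist_force: [-9.9, 1.0, 6.8]
finger_gap: 0.522
grasp_force: 63.7
```

Emit:
{"op": "apply_moves", "data": {"deltas": "-0.1 0.014 0 0;-0.4 0.057 0 0;-0.5 0.071 0 0;-0.5 0.071 0 0;-0.5 0.071 0 0;-0.5 0.071 0 0;-0.5 0.071 0 0;-0.5 0.071 0 0;-0.5 0.071 0 0;-0.5 0.071 0 0;-0.5 0.071 0 0;-0.3 0.043 0 0;0 0 0 0"}}

```text
time_s: 53.8
position: [0.4982, 0.1108, 0.1633]
orientation: [3.142, -0.0, 3.0]
wrist_force: [0.1, 0.0, -0.8]
finger_gap: 0.525
grasp_force: 62.8
```

Emit:
{"op": "apply_moves", "data": {"deltas": "0 0.3 0.5 0.2;0 0.7 0.5 0.5;0 0.9 0.5 0.5;0 0.9 0 0.5;0 0.9 0 0.5;0.2 0.9 0 0.5;0.3 0.9 0 0.5;0.3 0.9 0 0.5;0.3 0.9 0 0.5;0.3 0.9 0 0.5;0.25 0.9 0 0.5;0 0.2 0 0.5;0 0 0 0.28;0 0 0 0;0 0 0 0;0 0 0 0"}}

```text
time_s: 55.13
position: [0.5408, 0.3429, 0.2008]
orientation: [-3.142, 0.0, -2.659]
wrist_force: [-0.7, 0.5, -1.1]
finger_gap: 0.524
grasp_force: 62.7
```

```bash
python3 -c "
from h import *
chan(0);rails();hold()"
```

```text
tcp [0.5408 0.3429 0.2008] units [ 0.17 -0.01] tw 0.02 gap 0.524 gf 62.7
rail [597.6 241.3  89.2  16.   27.4] 0.0227 3183
rail [544.2 298.7  47.4  16.2  27.1] 0.0227 1688
rail [505.2 364.1  38.1  16.1  27.1] 0.0227 1485
rail [492.6 443.8  89.3  15.3  28.8] 0.0226 2387
top z 0.1657 tilt mm/mm -0.003 u range [10.1 36.9] v range at end [-19.6  18.1] 7332
```

Emit:
{"op": "apply_moves", "data": {"deltas": "0.27 0.03 -0.4 0;0 0 -0.8 0;0 0 -0.8 0;0 0 -0.8 0;0 0 -0.7 0;0 0 -0.4 0;0 0 -0.2 0;0 0 -0.15 0;0 0 0 0;0 0 0 0"}}

```text
time_s: 56.07
position: [0.5481, 0.3441, 0.0957]
orientation: [-3.141, 0.002, -2.657]
wrist_force: [-0.1, 0.2, -1.4]
finger_gap: 0.522
grasp_force: 62.9
```

Emit:
{"op": "apply_moves", "data": {"deltas": "0 0 -0.03 0;0 0 0 0"}}

```text
time_s: 56.23
position: [0.5477, 0.344, 0.0947]
orientation: [-3.142, 0.002, -2.657]
wrist_force: [-0.1, 0.3, -1.4]
finger_gap: 0.525
grasp_force: 62.9
```

Emit:
{"op": "apply_moves", "data": {"deltas": "0 0 0 0;0 0 0 0;0 0 0 0;0 0 0.2 0;0 0 0.5 0;0 0 0.9 0;0 0 0.9 0;0 0 0.9 0;0 -0.5 0.8 0;0 -0.9 0 -0.2;-0.3 -1 0 -0.5;-0.4 -1 0 -0.5;-0.4 -1 0 -0.5;-0.4 -1 0 -0.5", "claw": 0.36}}

```text
time_s: 57.4
position: [0.5095, 0.2079, 0.2003]
orientation: [-3.141, 0.002, -2.89]
wrist_force: [0.2, -0.3, -0.3]
finger_gap: 0.681
grasp_force: 0.0
```

```bash
python3 -c "
from h import *
s=manip.sense();print(s['position'],np.degrees(s['orientation'][2]))
intray()
for c in cuffs()[0]:
    if c[0][0]<720:print(c)"
```

```text
[0.50948923 0.20786811 0.20031519] -165.58174207255834
(array([635.7, -79.5,  68.9,  42.4, -27.6]), np.int64(396), 323, 200, np.float64(41.6))
```

Emit:
{"op": "apply_moves", "data": {"deltas": "-0.2 -1 0 -0.5;-0.3 -1 0 -0.5;-0.2 -1 0 -0.5;0 -1 0 -0.5;0 -1 0 -0.5;0 -1 0 -0.5;0 -1 0 -0.5;0.2 -1 0 -0.5;0.5 -1 0 -0.5;0.8 -1 0 -0.5;0.9 -0.8 0 -0.5;0.9 -0.5 0 -0.5;0.9 -0.2 0 -0.5;0.9 0 0 -0.5;0.7 0 0 -0.2;0 0 0 0;0 0 0 0;0 0 0 0", "claw": 0.6}}

```text
time_s: 59.0
position: [0.637, -0.0782, 0.1991]
orientation: [-3.142, -0.0, 2.643]
wrist_force: [1.0, 0.5, 0.2]
finger_gap: 0.8
grasp_force: 0.0
```

```bash
python3 -c "
from h import *
im,W=near();intray();cv2.imwrite('pics/w10.png',im)"
```

```text
tcp [ 0.637  -0.0782  0.1991] 151.4 gap 0.8
[639.4 -79.2  70.5  37.2 -28.9] 6918 0.0463 units dx dy 0.1 -0.04 tw -0.06
tray cuff [520.5 317.4  71.8  46.4  27. ] 0.0532
tray cuff [505.6 408.3  70.   47.2  28.7] 0.053
```

Emit:
{"op": "apply_moves", "data": {"deltas": "-0.9 0 0 0.5;-0.9 0.2 0 0.5;-0.9 0.5 0 0.5;-0.9 0.8 0 0.5;-0.8 1 0 0.5;-0.5 1 0 0.5;-0.2 1 0 0.5;0 1 0 0.5;0 1 0 0.5;0 1 0 0.5;0 1 0 0.5;0 1 0 0.5;0 1 0 0.5;0 1 0 0.5;0 1 0 0.5;0 1 0 0.5;0 1 0 0.5;0.2 1 0 0.5;0.2 1 0 0.3;0 0.5 0 0"}}

```text
time_s: 60.77
position: [0.5195, 0.3485, 0.1995]
orientation: [3.141, 0.002, -2.665]
wrist_force: [0.3, 0.5, 0.0]
finger_gap: 0.801
grasp_force: 0.0
```

Emit:
{"op": "apply_moves", "data": {"deltas": "0 0 0 0;0 0 0 0"}}

```text
time_s: 60.93
position: [0.5191, 0.3461, 0.1988]
orientation: [-3.141, -0.001, -2.667]
wrist_force: [-0.1, 0.8, 0.0]
finger_gap: 0.797
grasp_force: 0.0
```

```bash
python3 - <<'E'
from h import *
chan(0);im=rails();cv2.imwrite('pics/w11.png',im)
_,W,_,_=cloud("wrist");h=W[...,2]
m=(h>.05)&(h<.075)&(im.max(2)<140)&(W[...,1]>.2)
m=cv2.morphologyEx(m.astype(np.uint8),cv2.MORPH_OPEN,np.ones((5,5)))>0
for q in blobs(m,300): print('cuff',rect(W[q][:,:2]),np.nanmedian(h[q]).round(4),q.sum())
E
```

```text
tcp [0.5191 0.3461 0.1988] units [ 1.04 -0.15] tw 0.1 gap 0.797 gf 0.0
rail [563.5 308.2  90.6  16.1  28.5] 0.0227 1804
rail [527.7 375.8  89.4  16.   27.4] 0.0227 3155
rail [492.8 443.7  89.7  14.9  28.6] 0.0226 2454
rail [597.7 241.4  89.8  16.5  27.8] 0.0227 2963
cuff [522.9 318.5  69.7  37.   27.5] 0.058 6778
cuff [507.9 409.9  69.8  37.3  27.7] 0.0576 5343
```

View pics/w11.png

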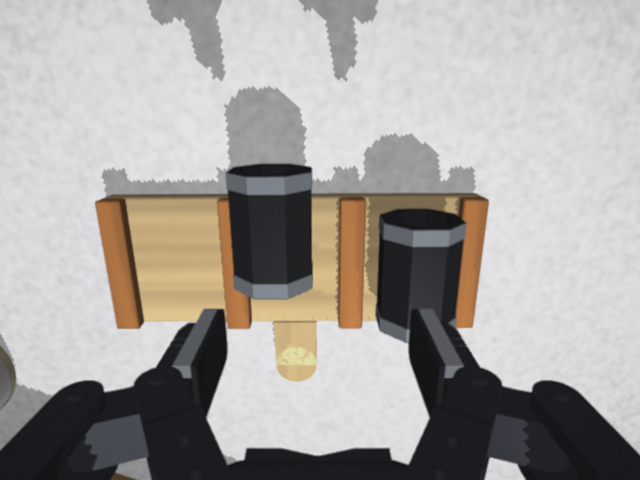

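Emit:
{"op": "apply_moves", "data": {"deltas": "0.1 -0.5 0 0.03;0.05 -0.6 -0.3 0;0 0 -0.8 0;0 0 -0.8 0;0 0 -0.8 0;0 0 -0.7 0;0 0 -0.4 0;0 0 -0.25 0;0 0 -0.2 0;0 0 0 0;0 0 0 0"}}

```text
time_s: 61.95
position: [0.5239, 0.3187, 0.0933]
orientation: [-3.141, 0.001, -2.665]
wrist_force: [0.2, -0.6, -0.2]
finger_gap: 0.8
grasp_force: 0.0
```

Emit:
{"op": "apply_moves", "data": {"deltas": "0 0 0 0;0 0 0 0;0 0 0 0;0 0 0 0;0 0 0 0;0 0 0 0", "claw": -0.5}}

```text
time_s: 62.45
position: [0.5244, 0.3193, 0.0941]
orientation: [-3.141, 0.003, -2.664]
wrist_force: [0.1, -0.6, 6.1]
finger_gap: 0.527
grasp_force: 61.9
```

Emit:
{"op": "apply_moves", "data": {"deltas": "0 0 0.3 0;0 0 0.5 0;0 0 0 0;0 0 0 0"}}

```text
time_s: 62.78
position: [0.5242, 0.3192, 0.1141]
orientation: [-3.141, 0.002, -2.664]
wrist_force: [0.5, 0.2, -0.7]
finger_gap: 0.527
grasp_force: 61.4
```

```bash
python3 -c "
from h import *
chan(0)"
```

```text
tcp [0.5242 0.3192 0.1141] units [0.84 0.93] tw 0.08 gap 0.527 gf 61.4
```

Emit:
{"op": "apply_moves", "data": {"deltas": "0.3 0.32 0 0.08;0.3 0.32 0 0;0.28 0.31 0 0;0 0 0 0;0 0 -0.3 0;0 0 -0.3 0;0 0 -0.18 0;0 0 0 0;0 0 0 0"}}

```text
time_s: 63.53
position: [0.5448, 0.3421, 0.0941]
orientation: [-3.142, -0.002, -2.656]
wrist_force: [-5.5, -2.8, 12.9]
finger_gap: 0.527
grasp_force: 63.1
```

Emit:
{"op": "apply_moves", "data": {"deltas": "0 0 0 0;0 0 0 0;0 0 0 0;0 0 0.2 0;0 0 0.5 0;0 0 0.9 0;0 0 0.9 0;0 0 0.9 0;0 0 0.9 0;-0.5 -0.5 0 0;-0.5 -0.5 0 0;0 0 0 0", "claw": 0.36}}

```text
time_s: 64.53
position: [0.5192, 0.3163, 0.202]
orientation: [-3.141, -0.0, -2.656]
wrist_force: [0.1, -0.0, 0.0]
finger_gap: 0.677
grasp_force: 0.0
```

```bash
cat >> h.py <<'E'
def traywrist():
    im,W,_,_=cloud("wrist");h=W[...,2]
    m=(h>.05)&(h<.075)&(im.max(2)<140)&(W[...,1]>.2)
    m=cv2.morphologyEx(m.astype(np.uint8),cv2.MORPH_OPEN,np.ones((5,5)))>0
    for q in blobs(m,300):
        r=rect(W[q][:,:2]);e=r[:2]/1000-TC;print('cuff',r,'tray x,y mm',(1000*np.array([e@[-.885,-.466],e@TY])).round(1),np.nanmedian(h[q]).round(4),q.sum())
E
python3 -c "
from h import *
chan(0);traywrist()"
```

```text
tcp [0.5192 0.3163 0.202 ] units [1.04 1.05] tw -0.0 gap 0.677 gf 0.0
cuff [542.9 341.8  69.9  36.8  28.3] tray x,y mm [ 2.3 -0.4] 0.0579 5746
cuff [507.4 409.5  68.8  36.9  27.7] tray x,y mm [  2.1 -76.9] 0.058 5114
```

Emit:
{"op": "apply_moves", "data": {"deltas": "-0.3 -0.7 0 -0.3;-0.3 -1 0 -0.5;-0.3 -1 0 -0.5;-0.3 -1 0 -0.5;-0.2 -1 0 -0.5;0 -1 0 -0.5;0 -1 0 -0.5;0 -1 0 -0.5;0 -1 0 -0.5;0 -1 0 -0.5;0 -1 0 -0.5;0 -1 0 -0.5;0.2 -1 0 -0.5;0.5 -1 0 -0.5;0.9 -0.9 0 -0.5;0.9 -0.6 0 -0.5;0.9 -0.4 0 -0.5;0.9 -0.2 0 -0.5;0.9 0 0 -0.5;0.9 0 0 -0.15", "claw": 0.6}}

```text
time_s: 66.25
position: [0.6398, -0.0781, 0.2009]
orientation: [3.141, 0.001, 2.634]
wrist_force: [-0.4, -0.7, 1.0]
finger_gap: 0.799
grasp_force: 0.0
```

Emit:
{"op": "apply_moves", "data": {"deltas": "0 0 0 0;0 0 0 0"}}

```text
time_s: 66.42
position: [0.6389, -0.0774, 0.2005]
orientation: [3.142, -0.0, 2.638]
wrist_force: [-0.6, -0.6, 0.3]
finger_gap: 0.799
grasp_force: 0.0
```

```bash
python3 -c "
from h import *
near();intray();incrate()"
```

```text
tcp [ 0.6389 -0.0774  0.2005] 151.2 gap 0.799
[639.7 -79.1  70.7  37.3 -28.7] 6874 0.0463 units dx dy 0.03 -0.07 tw 0.02
tray cuff [540.1 340.3  70.7  48.6  27.3] 0.0531
tray cuff [504.9 408.   70.2  47.   28.8] 0.0534
crate cuff [38.2 40.6 70.7 46.3  0.5] 0.0467
crate cuff [ 38.6 -43.6  72.   49.4  -0.4] 0.0463
```

Emit:
{"op": "apply_moves", "data": {"deltas": "0.03 -0.07 -0.5 0.02;0 0 -0.9 0;0 0 -0.9 0;0 0 -0.9 0;0 0 -0.8 0;0 0 -0.5 0;0 0 -0.32 0;0 0 0 0;0 0 0 0"}}

```text
time_s: 67.32
position: [0.6388, -0.0793, 0.0804]
orientation: [3.142, 0.0, 2.639]
wrist_force: [0.1, -0.0, 1.0]
finger_gap: 0.8
grasp_force: 0.0
```

Emit:
{"op": "apply_moves", "data": {"deltas": "0 0 0 0;0 0 0 0;0 0 0 0;0 0 0 0;0 0 0 0;0 0 0 0", "claw": -0.5}}

```text
time_s: 67.82
position: [0.6401, -0.0795, 0.0821]
orientation: [3.141, 0.003, 2.64]
wrist_force: [-0.6, 0.0, 6.2]
finger_gap: 0.527
grasp_force: 62.8
```

Emit:
{"op": "apply_moves", "data": {"deltas": "0 0 0.4 0;0 0 0.8 0;-0.3 0 0.8 0;-0.8 0 0.8 0.3;-0.9 0 0.5 0.4;-0.9 0 0 0.4;-0.9 0.2 0 0.4;-0.8 0.5 0 0.4;-0.4 0.8 0 0.4;-0.2 1 0 0.4;0 1 0 0.4;0 1 0 0.33;0 1 0 0;0 1 0 0;0.1 0.8 0 0;0.1 0.16 0 0;0 0 0 0;0 0 0 0;0 0 0 0"}}

```text
time_s: 69.4
position: [0.5136, 0.1064, 0.1627]
orientation: [-3.141, -0.0, 2.998]
wrist_force: [1.0, -0.2, 0.5]
finger_gap: 0.528
grasp_force: 62.0
```

```bash
python3 -c "
from h import *
stub();hold()"
```

```text
tcp [0.5136 0.1064 0.1627] along mm -57.6 lateral -2.3 yaw err -0.03 gap 0.528 F [ 1.  -0.2  0.5]
top z 0.1274 tilt mm/mm -0.002 u range [10.2 35.4] v range at end [-20.  18.] 7221
```

Emit:
{"op": "apply_moves", "data": {"deltas": "0 0.09 0.06 0;0 0 0 0;0.25 -0.036 0 0;0.25 -0.036 0 0;0.25 -0.036 0 0;0.25 -0.036 0 0;0.15 -0.021 0 0;0.11 -0.016 0 0;0 0 0 0;0 0 0 0"}}

```text
time_s: 70.28
position: [0.5452, 0.105, 0.1639]
orientation: [-3.141, -0.0, 2.999]
wrist_force: [-1.1, 0.4, -0.2]
finger_gap: 0.53
grasp_force: 62.0
```

Emit:
{"op": "apply_moves", "data": {"deltas": "0.05 -0.007 0 0;0.05 -0.007 0 0;0 0 0 0;0 0 0 0"}}

```text
time_s: 70.62
position: [0.5477, 0.1047, 0.1642]
orientation: [3.142, 0.0, 2.999]
wrist_force: [0.1, 0.1, -0.6]
finger_gap: 0.529
grasp_force: 62.0
```

Emit:
{"op": "apply_moves", "data": {"deltas": "0.03 -0.004 0 0;0.03 -0.004 0 0;0 0 0 0;0 0 0 0"}}

```text
time_s: 70.95
position: [0.5493, 0.1045, 0.1641]
orientation: [-3.142, 0.0, 2.999]
wrist_force: [0.1, -1.3, -0.4]
finger_gap: 0.522
grasp_force: 62.0
```

```bash
python3 -c "
from h import *
stub()"
```

```text
tcp [0.5493 0.1045 0.1641] along mm -22.1 lateral 0.8 yaw err 0.01 gap 0.522 F [ 0.1 -1.3 -0.4]
```

Emit:
{"op": "apply_moves", "data": {"deltas": "0.05 -0.03 0 0;0.05 -0.007 0 0;0 0 0 0;0 0 0 0"}}

```text
time_s: 71.28
position: [0.5518, 0.1035, 0.1641]
orientation: [3.142, 0.0, 2.999]
wrist_force: [0.1, -0.3, -0.6]
finger_gap: 0.528
grasp_force: 62.0
```

Emit:
{"op": "apply_moves", "data": {"deltas": "0.05 -0.007 0 0;0.05 -0.007 0 0;0 0 0 0;0 0 0 0"}}

```text
time_s: 71.62
position: [0.5543, 0.1032, 0.1641]
orientation: [-3.142, 0.0, 2.999]
wrist_force: [-0.5, 0.2, -1.1]
finger_gap: 0.524
grasp_force: 62.0
```

Emit:
{"op": "apply_moves", "data": {"deltas": "0.05 -0.007 0 0;0.05 -0.007 0 0;0 0 0 0;0 0 0 0"}}

```text
time_s: 71.95
position: [0.5568, 0.1029, 0.1642]
orientation: [3.142, 0.0, 2.999]
wrist_force: [-0.4, -0.1, -0.5]
finger_gap: 0.526
grasp_force: 62.0
```

Emit:
{"op": "apply_moves", "data": {"deltas": "0.1 -0.015 0 0;0.15 -0.022 0 0;0.25 -0.037 0 0;0.25 -0.037 0 0;0.25 -0.037 0 0;0.25 -0.037 0 0;0 0 0 0"}}

```text
time_s: 72.53
position: [0.5894, 0.0979, 0.1644]
orientation: [3.141, 0.001, 2.998]
wrist_force: [0.2, 0.4, -1.1]
finger_gap: 0.525
grasp_force: 62.0
```

Emit:
{"op": "apply_moves", "data": {"deltas": "0.25 -0.037 0 0;0.25 -0.037 0 0;0.25 -0.037 0 0;0.25 -0.037 0 0;0.25 -0.037 0 0;0.1 -0.015 0 0;0 0 0 0;0 0 0 0"}}

```text
time_s: 73.2
position: [0.6217, 0.0932, 0.164]
orientation: [-3.142, -0.0, 2.999]
wrist_force: [-0.4, 0.6, -1.4]
finger_gap: 0.525
grasp_force: 62.0
```

Emit:
{"op": "apply_moves", "data": {"deltas": "0.06 -0.009 0 0;0.06 -0.009 0 0;0 0 0 0;0 0 0 0"}}

```text
time_s: 73.53
position: [0.6247, 0.0928, 0.1642]
orientation: [3.142, 0.0, 2.999]
wrist_force: [0.5, 0.3, -0.7]
finger_gap: 0.527
grasp_force: 62.0
```

```bash
python3 -c "
from h import *
stub()"
```

```text
tcp [0.6247 0.0928 0.1642] along mm 54.3 lateral 0.1 yaw err 0.01 gap 0.527 F [ 0.5  0.3 -0.7]
```

Emit:
{"op": "apply_moves", "data": {"deltas": "0.05 -0.007 0 0;0.05 -0.007 0 0;0 0 0 0;0 0 0 0"}}

```text
time_s: 73.87
position: [0.6273, 0.0924, 0.1642]
orientation: [-3.142, 0.0, 2.999]
wrist_force: [-0.9, 0.8, -0.7]
finger_gap: 0.527
grasp_force: 62.0
```

Emit:
{"op": "apply_moves", "data": {"deltas": "0.04 -0.006 0 0;0.03 -0.004 0 0;0 0 0 0;0 0 0 0"}}

```text
time_s: 74.2
position: [0.6278, 0.0924, 0.1638]
orientation: [-3.141, -0.003, 2.999]
wrist_force: [-5.0, 0.9, 1.8]
finger_gap: 0.528
grasp_force: 62.5
```

Emit:
{"op": "apply_moves", "data": {"deltas": "0.03 -0.004 0 0;0.03 -0.004 0 0;0 0 0 0;0 0 0 0"}}

```text
time_s: 74.53
position: [0.6281, 0.0924, 0.1635]
orientation: [-3.141, -0.007, 2.999]
wrist_force: [-12.1, 0.6, 5.8]
finger_gap: 0.527
grasp_force: 62.8
```

```bash
python3 -c "
from h import *
stub()"
```

```text
tcp [0.6281 0.0924 0.1635] along mm 57.7 lateral 0.1 yaw err 0.01 gap 0.527 F [-12.1   0.6   5.8]
```

Emit:
{"op": "apply_moves", "data": {"deltas": "-0.1 0.014 0 0;-0.4 0.057 0 0;-0.5 0.071 0 0;-0.5 0.071 0 0;-0.5 0.071 0 0;-0.5 0.071 0 0;-0.5 0.071 0 0;-0.5 0.071 0 0;-0.5 0.071 0 0;-0.5 0.071 0 0;-0.5 0.071 0 0;-0.3 0.043 0 0;0 0 0 0"}}

```text
time_s: 75.62
position: [0.4969, 0.111, 0.164]
orientation: [-3.142, -0.0, 2.999]
wrist_force: [0.4, -0.8, -0.4]
finger_gap: 0.526
grasp_force: 62.1
```

Emit:
{"op": "apply_moves", "data": {"deltas": "0 0.3 0.5 0.2;0 0.7 0.5 0.5;0 0.9 0.5 0.5;0 0.9 0 0.5;0 0.9 0 0.5;0.2 0.9 0 0.5;0.4 0.9 0 0.5;0.6 0.7 0 0.5;0.7 0.3 0 0.5;0.7 0.1 0 0.5;0.6 0 0 0.5;0.2 0 0 0.5;0 0 0 0.28;0 0 0 0;0 0 0 0;0 0 0 0"}}

```text
time_s: 76.95
position: [0.5831, 0.2758, 0.2016]
orientation: [-3.142, 0.0, -2.659]
wrist_force: [0.5, -0.4, -0.7]
finger_gap: 0.523
grasp_force: 62.1
```

```bash
python3 -c "
from h import *
chan(1);rails();traywrist()"
```

```text
tcp [0.5831 0.2758 0.2016] units [-0.1  -0.02] tw 0.03 gap 0.523 gf 62.1
rail [580.7 232.4  50.9  15.7  27.6] 0.0227 1918
rail [545.6 299.6  50.2  16.3  27.3] 0.0227 1956
rail [526.9 377.3  89.8  16.1  30.2] 0.0226 2567
rail [458.7 425.1  16.   11.5 -65.6] 0.0226 435
cuff [543.1 341.5  69.6  37.3  28. ] tray x,y mm [ 2.2 -0. ] 0.0579 6215
cuff [508.1 409.8  70.3  37.7  28.2] tray x,y mm [  1.4 -76.8] 0.0581 7139
```

Emit:
{"op": "apply_moves", "data": {"deltas": "-0.05 -0.02 -0.4 0.03;0 0 -0.8 0;0 0 -0.8 0;0 0 -0.8 0;0 0 -0.7 0;0 0 -0.4 0;0 0 -0.2 0;0 0 -0.14 0;0 0 0 0;0 0 0 0"}}

```text
time_s: 77.88
position: [0.5823, 0.2755, 0.0966]
orientation: [-3.141, 0.002, -2.655]
wrist_force: [0.1, 0.7, -0.3]
finger_gap: 0.527
grasp_force: 62.0
```

Emit:
{"op": "apply_moves", "data": {"deltas": "0 0 0 0;0 0 0 0;0 0 0 0;0 0 0.2 0;0 0 0.5 0;0 0 0.9 0;0 0 0.9 0;0 0 0.9 0;0 0 0.8 0;-0.5 -0.5 0 0;-0.8 -0.3 0 0;-0.8 -0.3 0 0;0 0 0 0", "claw": 0.36}}

```text
time_s: 78.97
position: [0.5264, 0.247, 0.2013]
orientation: [3.141, -0.002, -2.655]
wrist_force: [-0.5, 0.1, -1.0]
finger_gap: 0.68
grasp_force: 0.0
```

Emit:
{"op": "apply_moves", "data": {"deltas": "-0.8 -0.8 0 0;-1 -1 0 0;-1 -1 0 0;-0.8 -1 0 0;0 0 0 0;0 0 0 0"}}

```text
time_s: 79.47
position: [0.4393, 0.1522, 0.2018]
orientation: [-3.141, 0.002, -2.657]
wrist_force: [-0.2, 0.1, 0.3]
finger_gap: 0.679
grasp_force: 0.0
```

```bash
python3 - <<'E'
from h import *
print(manip.sense()['time_s'],manip.sense()['position'])
intray();incrate()
for c in cuffs()[0]:
    if c[0][0]<720:print(c)
im,_=manip.grab_frame("top");cv2.imwrite('pics/t12.png',im)
E
```

```text
79.4667 [0.43929231 0.15218736 0.20180471]
tray cuff [579.8 276.1  70.9  47.6  27.4] 0.0533
tray cuff [543.  341.5  65.5  47.7  26.7] 0.053
tray cuff [505.3 408.4  72.3  48.   29.6] 0.053
crate cuff [38.1 40.6 70.7 46.5  0.2] 0.0467
crate cuff [ 37.9 -43.2  70.6  48.6  -0.2] 0.0465
(array([580.1, 275.9,  53.3,  46.7,  27.9]), np.int64(269), 178, 222, np.float64(50.8))
(array([547.3, 331.1,  64.2,  25. ,  28.8]), np.int64(168), 157, 236, np.float64(49.3))
(array([540.7, 351.6,  45.8,  27.3,  32.4]), np.int64(93), 145, 241, np.float64(52.0))
(array([ 515.6, -377.4,   47. ,   25.7,  -46. ]), np.int64(83), 443, 246, np.float64(46.2))
(array([506.5, 391.6,  57.2,  15.5,  28.6]), np.int64(141), 131, 254, np.float64(46.4))
```

View pics/t12.png

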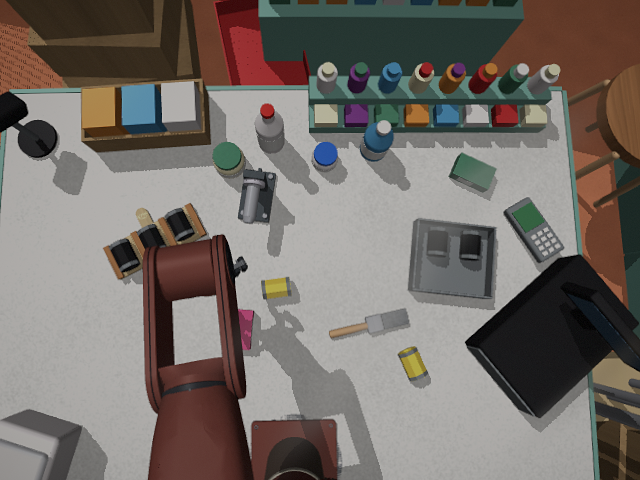

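```bash
python3 -c "
from rig import manip
print(manip.close_job())"
```

```text
the job is handed in; nothing more can be done
None
```

The job is handed in: the tray lies rails up with the three cuffs that slid home, one to a channel, the two that stopped at the nose are in the returns crate, and the gauge is empty with all bottles and jars standing; the middle-channel cuff shifted after I placed it, so I re-seated it before trying the last cuff.

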